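# Pack the used instruments into the steriliser box

### The arm

A 6-joint arm with a two-finger parallel gripper is mounted at the origin on the work surface. World frame = base frame: x ahead of the robot, y to its left, z up, the work surface at z = 0. Lengths are in m, angles in rad, forces in N, time in s.
With the tool pointing down it reaches from about 0.25 to 0.725 m from the base axis. Payload 4 kg.
Tool frame: the origin (TCP) lies on the centre line of the jaws, within the pads' length; the fingertips stand 22 mm ahead of it and the grasp point (between the pads) lies 3 mm ahead of it (bot.tip_reach is the distance from the TCP to the fingertips, in m); z points along the fingers, y is the line along which they close (so a half turn about z gives the same grasp; the last joint's range is limited). The gripper opens to 85 mm and grips with 20 to 120 N. Pads are 22 mm wide; open, the fingers measure 114 mm over their backs; the gripper's body (76 mm by 85 mm) begins 54 mm behind the grasp point. The pads swing forward as they close: fully open they stand 13 mm farther back than shut.
Start: joints at [1.287, 0.241, 0.005, 1.335, 0, 1.571], TCP at [0.14, 0.48, 0.253] pointing down, gripper open.
Joint ranges: [-2.72, 2.72], [-1.05, 1.87], [-1.09, 1.28], [-1.99, 2.15], [-1.42, 1.44], [-3.14, 3.14]. Speed limits (rad/s): [2.79, 2.79, 3.14, 3.14, 3.14, 3.14].

### API

Orientations are given as a unit quaternion [x, y, z, w].
In Python, from workcell import bot gives the robot as it stands. The module is installed in compiled form; this text tells all that it offers.
- The arm moves only by the tool apply_moves, never from a script. Its argument "commands" is a list of rows, each a list of 4 numbers: the shift along the tool's x, y, z scaled (see below), then the turn about the tool's z scaled (see below). In form: [[tx, ty, tz, roll], ...]. A call has exactly 5 rows; each row shifts and turns the commanded pose from where the row before left it, along the tool's axes as they then stand; what a row does not reach is not made up. The controller multiplies each number of a shift by 20 mm and each number of a turn by 60 degrees. A row lasts 1/12 s, in which the tool goes at most 41.7 mm and 7.16 degrees, less where a joint would pass 70% of its speed; a pose out of reach is approached as far as the arm can. A call with a number of a shift or a turn outside -1 to 1 is refused whole. A call with a gripper value outside its range is refused whole. "claw" is the closure, from 0 (fully open) to 1 (shut), set as the call begins (left out, the last holds). The fingers move at their own pace and stop on an object; the grip force is fixed at half the most. Time passes only in rows, so rows that do not move let the fingers close, or fill a call up. It gives the time, the measured TCP pose, the force, the opening and the grip force at its end, in the units of the state.
- bot.get_obs(): the state, without advancing time (a new reading comes with each control period).
- bot.camera(name): name is "scene" or "top" or "wrist"; returns a dict with "image" (400x640x3 uint8, blue, green, red), "camera_matrix" (3x3 intrinsics, pixels), "R" (3x3) and "t" (3): a world point X has camera coordinates R X + t. Camera axes: x right, y down, z forward; pixel columns grow to the right and rows downward; lengths in m; the calibration is good to about 2 mm. A picture is of the moment at which its call begins. There is no depth.
- bot.job_done(): hands the job in; it is judged then, once.
The state is a dict: "clock": time; "joint_pos": joint angles; "joint_vel": joint speeds; "tau": joint torques, N m; "eef_pos": TCP position; "tool_rot": TCP orientation; "ft_force": force on the tool from outside, world axes, zero at the start; "ft_torque": the same for the moment, N m; "grip_width": finger opening in m; "grasp_force": force on a finger pad.
Only numpy, scipy, OpenCV 4.12 (cv2) and the standard library are available. Lean on these libraries where they do the work, as an engineer would, in place of code of your own. Each camera call takes 0.05 s, during which the arm holds its last target. There are 200 camera calls.

### The job

Lever the aluminium instrument box's lid up with the blade of the spatula (not with the fingers), open it wide, and put all the steel instruments that lie on the bench (three to five of forceps, scissors, knife handle, small cup and mould) into the box. Then close the lid fully without letting it slam, leave the spatula lying on its rubber mat, and do not disturb the tube rack, sharps bin, dishes and slide box.

Things in the scene. Friction and masses are not known exactly. Their poses are not given: they have to be found in the camera images.
- box: Open aluminium instrument box, fixed, 250 x 150 x 60 mm high (x, y, z), walls and floor 4 mm, inside 242 x 142 mm. Origin: centre of its underside; x along its length, y towards its hinged long side (the left seen from the robot), z up. On the -y side and both ends a rolled rim, 10 mm wide, runs round the outside at 44 to 50 mm height.
- lid (a joint): Angle of the box's lid: 0 shut, grows as it opens to a stop at 1.8 rad. The stiff hinge (0.17 N m) holds the lid at any angle; about 2 N up at the lip raises it. The lid is a flat plate 254 x 164 mm, 4 mm thick, 0.15 kg, without a handle; shut, its underside is 60 mm above the bench and it overhangs the box's -y wall by 10 mm.
- hinge (a point): Middle of the lid's hinge line, on the hinge axis (fixed to the box, axes as the box's): 79 mm to +y of the box's origin and 60 mm up.
- lip (a point): Middle of the lid's free edge, on its underside, 164 mm from the hinge line; moves with the lid. Axes as the box's when shut; its z is the lid's outward normal. With the lid shut, a gap 10 mm high and 10 mm deep for the blade runs along this side between the lip (60 mm up) and the rim below it (top at 50 mm).
- mat: Pale grey rubber mat 230 x 110 x 3 mm (x, y, z) fixed flat on the bench, the spatula's place. Origin: centre of its footprint, underside; z up.
- spatula: Stiff lab spatula, 0.07 kg. Black handle 100 mm long (x -50 to +50 mm), 16 mm wide, 18 mm high; steel blade 22 mm wide, 3 mm thick, from the handle to its square tip at x = +120 mm, at mid-height of the handle (7.5 to 10.5 mm above its underside). Origin: under the middle of the handle, on its underside; x towards the blade's tip, z up.
- forceps: Stiff steel forceps, tips shut (they do not flex), 150 mm long in x, 16 mm wide, 10 mm high, 0.05 kg. May be absent. Origin: centre of its footprint, underside; z up.
- scissors: Closed steel scissors, about 170 mm long, 10 mm high, 0.08 kg: two finger rings at -x (to x = -83 mm, 70 mm over both), a plain hub 20 mm wide from x = -30 to +20 mm, blades 11 mm wide to x = +87 mm. Origin: underside, at the pivot in the hub, where they balance to within 15 mm; z up. May be absent.
- knife_handle: Ribbed steel knife handle without a blade, 157 mm long (x -78 to +79 mm), grip part 18 mm wide and 12 mm high from x = -78 to +37 mm, narrow flat nose beyond, 0.09 kg. Origin: underside, mid-length; it balances 10 mm to -x of that. May be absent.
- cup: Round open steel cup, standing, 54 mm across the rim, 43 mm at the foot, 32 mm high, wall 3 mm, 0.06 kg. Origin: centre of its underside; z up. May be absent.
- mould: Shallow open steel embedding mould, 66 x 42 x 18 mm (x, y, z), wall 4 mm, 0.06 kg. Origin: centre of its footprint, underside; z up. May be absent.
- tube_rack: Bystander: white and blue tube rack, 75 x 215 x 58 mm, loose. Origin: centre of its footprint, underside; z up.
- sharps_bin: Bystander: yellow sharps bin with red top, 134 mm across, 148 mm high, loose. Origin: centre of its footprint, underside; z up.
- dishes: Bystander: stack of clear culture dishes, 90 mm across, 45 mm high, loose. Origin: centre of its footprint, underside; z up.
- slide_box: Bystander: grey slide box, 95 x 175 x 34 mm, loose. Origin: centre of its footprint, underside; z up.
Mind the look-alikes: they are no part of the job. Leave any blue or purple look-alike of the mould alone.

How it is judged:
By the outcome, as a careful person would: the job done as asked, in the order asked, and still so for the second after the job is handed in, with the robot touching nothing.
Of forceps, scissors, knife_handle, cup, mould only 3 to 5 are there at a start; the rules pass over those that are not, and their reading is None.
At some moment in a run one of forceps, scissors, knife_handle, cup, mould may be knocked a few centimetres aside while the robot is not near it.
Once in a run the grip may slacken for a moment while it holds something.
It also fails if it takes over 208 s, if anything falls off the work surface, if the arm or the gripper's body presses on something with over 40 N, if the wrist force passes 120 N, or if a joint passes its speed limit or range.

## Working session

There is one attempt and no reset: what is moved stays moved. The work goes in short steps, Python scripts to look and compute and a tool call to move; the robot and the scene stay as the last step left them, time stands still between calls to the robot, and variables do not carry over. Pictures are saved under pics/ and viewed, at most 14 in all, crops included, and the job is handed in when it is done.

Besides the shell and the picture viewer there is one more tool, called after "Call:" by a JSON object that holds its "fn" and its "kwargs", one argument or row to a line. apply_moves: Moves the arm, as the interface text tells. Shifts and turns lie within -1 to 1; 1 stands for 20 mm of shift or 60 degrees of turn. Its arguments: {"type":"object","properties":{"commands":{"type":"array","items":{"type":"array","items":{"type":"number","minimum":-1,"maximum":1}}},"claw":{"type":"number"}},"required":["commands"]}

```bash
mkdir -p pics; ls
cat > h.py <<'E'
from workcell import bot
import numpy as np, cv2
def cap(n,f=None):
    c=bot.camera(n)
    if f: cv2.imwrite('pics/'+f,c['image'])
    return c
def ray(c,u,v,z):
    K=np.array(c['camera_matrix']);R=np.array(c['R']);t=np.array(c['t'])
    d=R.T@np.linalg.inv(K)@np.array([u,v,1.]);o=-R.T@t
    return o+d*(z-o[2])/d[2]
def proj(c,X):
    p=np.array(c['camera_matrix'])@(np.array(c['R'])@np.array(X)+np.array(c['t']));return p[:2]/p[2]
E
python3 - <<'E'
from h import *
import pickle
d={}
for n in('top','scene'):
    d[n]=cap(n,n+'0.png'); print(n,-np.array(d[n]['R']).T@d[n]['t'],d[n]['camera_matrix'][0][0])
pickle.dump(d,open('c0.pkl','wb'))
o=bot.get_obs();print({k:np.round(o[k],4) for k in o}, bot.tip_reach)
E
```

```text
pics
top [ 0.46669096 -0.02299311  1.5252202 ] 460.903422847011
scene [1.15109634 0.69560248 1.51038246] 506.38216186540484
{'clock': np.float64(0.1), 'joint_pos': array([ 1.287 ,  0.2413,  0.0039,  1.3352, -0.    ,  1.5708]), 'joint_vel': array([ 0.0003, -0.0006,  0.0033, -0.0006, -0.0007,  0.0002]), 'tau': array([-1.10000e-03, -3.73137e+01,  2.53011e+01,  1.09000e-02,
       -1.00000e-04, -0.00000e+00]), 'eef_pos': array([0.1399, 0.4795, 0.2525]), 'tool_rot': array([ 1.414e-01,  9.899e-01, -9.000e-04, -1.000e-04]), 'ft_force': array([-0.9336, -0.0292, -0.2928]), 'ft_torque': array([ 0.0049, -0.0629, -0.0104]), 'grasp_force': np.float64(0.0), 'grip_width': np.float64(0.0853)} 0.022
```

View pics/top0.png

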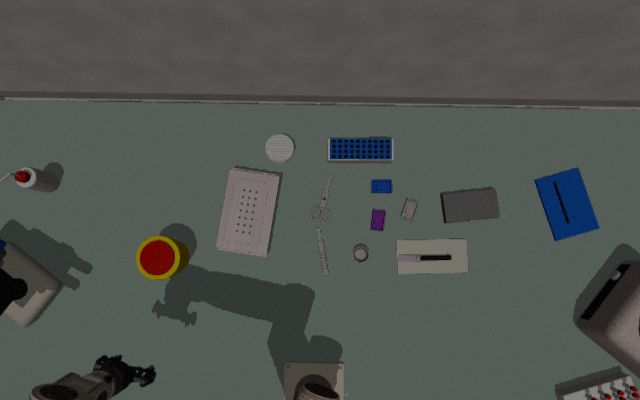

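View pics/scene0.png

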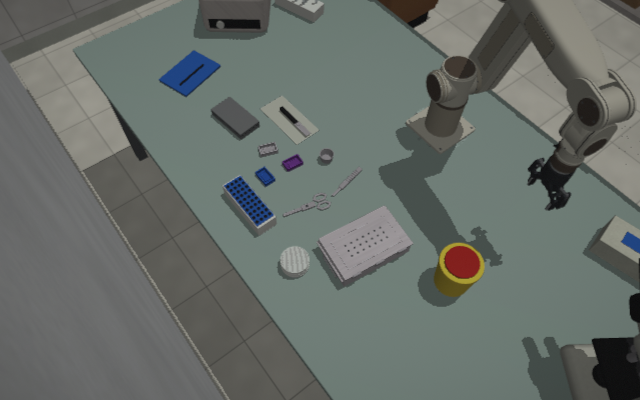

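Top view: the box is at (249,212) with its -y side facing right. Scissors are at (321,198), a long thin tool at (322,250), the cup at (361,254) and a grey mould at (409,209). The look-alikes are blue (381,186) and purple (377,220). The spatula lies on the mat at (430,258) with its blade to the left. I'll check these in a close crop.

Run:
```python
from h import *
import pickle
d=pickle.load(open('c0.pkl','rb'));c=d['top'];im=c['image']
cv2.imwrite('pics/crop0.png',cv2.resize(im[150:290,210:480],None,fx=2.96,fy=2.96,interpolation=cv2.INTER_CUBIC))
P=lambda u,v,z:np.round(ray(c,u,v,z)[:3],4)
# dark handle
hsv=cv2.cvtColor(im,cv2.COLOR_BGR2HSV)
m=np.zeros(im.shape[:2],np.uint8);m[238:276,398:470]=(im[238:276,398:470].max(2)<60)*255
def rect(m,z,name,minA=15):
    for k in cv2.findContours(m,0,1)[0]:
        if cv2.contourArea(k)>minA:
            b=cv2.boxPoints(cv2.minAreaRect(k));print(name,cv2.contourArea(k),np.round(b.mean(0),1),[P(*q,z)[:2].tolist() for q in b],P(*b.mean(0),z))
rect(m,.018,'handle')
bg=cv2.GaussianBlur(im,(0,0),1).astype(int)
bench=np.median(im[160:180,300:320].reshape(-1,3),0);print('bench',bench)
# pinkish/grey not greenish: red - green
m=((im[:,:,2].astype(int)-im[:,:,1])>-8).astype(np.uint8)*255
m[:,:200]=0;m[:160]=0;m[285:]=0;m[:,480:]=0
cv2.imwrite('pics/mask0.png',m)
for (u0,v0,u1,v1,z,n) in [(305,160,335,226,.01,'sciss'),(310,226,335,285,.01,'knife'),(350,240,372,266,.032,'cup'),(398,195,422,224,.018,'mould'),(210,160,290,262,.064,'box'),(392,232,475,280,.003,'mat')]:
    q=np.zeros_like(m);q[v0:v1,u0:u1]=m[v0:v1,u0:u1];rect(q,z,n)
```

```text
handle 122.5 [435.  257.5] [[0.4419, -0.3357], [0.4439, -0.4325], [0.4278, -0.4324], [0.4259, -0.3356]] [ 0.4349 -0.3841  0.018 ]
bench [87. 94. 84.]
sciss 434.5 [320.7 198. ] [[0.5391, 0.0291], [0.7104, 0.0203], [0.7064, -0.0501], [0.5353, -0.0406]] [ 0.6223 -0.0103  0.01  ]
sciss 18.5 [330.5 161.5] [[0.7501, -0.029], [0.7505, -0.0523], [0.7404, -0.0524], [0.74, -0.0292]] [ 0.7452 -0.0407  0.01  ]
knife 238.0 [321.6 251.2] [[0.5233, 0.012], [0.5285, -0.0125], [0.3733, -0.0452], [0.3682, -0.021]] [ 0.4479 -0.0168  0.01  ]
cup 249.0 [360.4 253.2] [[0.428, -0.102], [0.4849, -0.1296], [0.4603, -0.1813], [0.4036, -0.1536]] [ 0.4441 -0.1416  0.032 ]
mould 285.5 [409.9 209.9] [[0.5616, -0.262], [0.6357, -0.2951], [0.6143, -0.3439], [0.5403, -0.3106]] [ 0.5879 -0.3029  0.018 ]
box 4597.5 [247.8 211.1] [[0.4471, 0.3294], [0.7259, 0.2908], [0.6965, 0.1099], [0.4192, 0.1516]] [0.5709 0.2205 0.064 ]
box 39.0 [280.  161.5] [[0.7368, 0.1514], [0.7379, 0.0934], [0.7281, 0.0932], [0.7271, 0.1511]] [0.7325 0.1222 0.064 ]
mat 2409.0 [431.3 255.8] [[0.4932, -0.2546], [0.5079, -0.4918], [0.387, -0.4955], [0.3723, -0.2601]] [ 0.4399 -0.3756  0.003 ]
```

View pics/crop0.png

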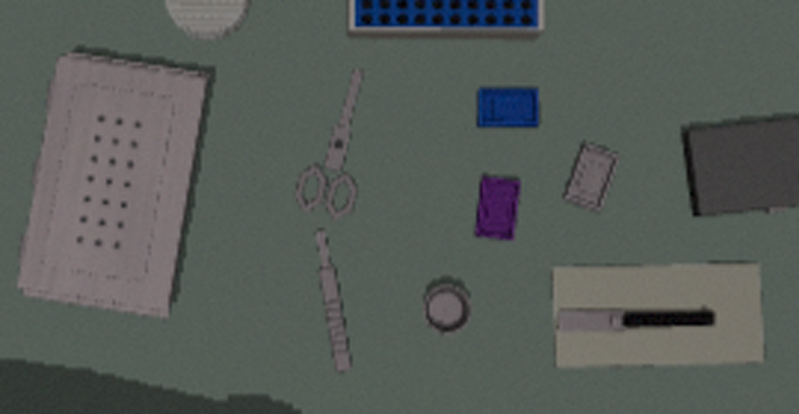

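Crop: the perforated lid is at left. There are four instruments: scissors, a knife handle with its nose upward, the cup and the plain steel mould. No forceps. The blue and purple moulds are decoys. The spatula's blade points left (+y). Next I turn the tool and move over towards the spatula.

Call:
{"fn": "apply_moves", "kwargs": {
  "commands": [
    [0, 0, 0, 0.08],
    [0, 0, 0, 0.08],
    [0, 0, 0, 0.08],
    [0, 0, 0, 0.08],
    [0, 0, 0, 0.08]
  ]
}}

```text
clock: 0.52
eef_pos: [0.1399, 0.4797, 0.2527]
tool_rot: [0.346, 0.938, -0.001, 0.0]
ft_force: [-0.6, -0.2, -0.1]
grip_width: 0.0855
grasp_force: 0.0
```

Call:
{"fn": "apply_moves", "kwargs": {
  "commands": [
    [0, 0, 0, 0.08],
    [0, 0, 0, 0.08],
    [0, 0, 0, 0.08],
    [0, 0, 0, 0.08],
    [0, 0, 0, 0.08]
  ]
}}

```text
clock: 0.93
eef_pos: [0.1399, 0.4796, 0.2527]
tool_rot: [0.534, 0.846, -0.001, 0.0]
ft_force: [1.2, -0.7, 1.1]
grip_width: 0.0852
grasp_force: 0.0
```

Call:
{"fn": "apply_moves", "kwargs": {
  "commands": [
    [0, 0, 0, 0.08],
    [0, 0, 0, 0.08],
    [0, 0, 0, 0.08],
    [0, 0, 0, 0.08],
    [0, 0, 0, 0.08]
  ]
}}

```text
clock: 1.35
eef_pos: [0.1399, 0.4797, 0.2528]
tool_rot: [0.698, 0.716, -0.001, 0.0]
ft_force: [0.4, 1.1, -0.2]
grip_width: 0.0855
grasp_force: 0.0
```

Call:
{"fn": "apply_moves", "kwargs": {
  "commands": [
    [-0.8, 0.6, 0, 0],
    [-0.8, 0.6, 0, 0],
    [-0.8, 0.6, 0, 0],
    [-0.8, 0.6, 0, 0],
    [-0.8, 0.6, 0, 0]
  ]
}}

```text
clock: 1.77
eef_pos: [0.2026, 0.4008, 0.2528]
tool_rot: [0.696, 0.718, -0.001, 0.0]
ft_force: [0.8, 0.2, 0.0]
grip_width: 0.0853
grasp_force: 0.0
```

Call:
{"fn": "apply_moves", "kwargs": {
  "commands": [
    [-0.8, 0.6, 0, 0],
    [-0.8, 0.6, 0, 0],
    [-0.8, 0.6, 0, 0],
    [-0.8, 0.6, 0, 0],
    [-0.8, 0.6, 0, 0]
  ]
}}

```text
clock: 2.18
eef_pos: [0.265, 0.3226, 0.2529]
tool_rot: [0.696, 0.718, -0.0, 0.0]
ft_force: [-0.1, -0.3, 0.4]
grip_width: 0.0854
grasp_force: 0.0
```

Call:
{"fn": "apply_moves", "kwargs": {
  "commands": [
    [-1, 0.6, 0, 0],
    [-1, 0.6, 0, 0],
    [-1, 0.6, 0, 0],
    [-1, 0.6, 0, 0],
    [-1, 0.6, 0, 0]
  ]
}}

```text
clock: 2.6
eef_pos: [0.328, 0.2244, 0.253]
tool_rot: [0.696, 0.718, -0.0, -0.0]
ft_force: [0.0, 0.3, 0.2]
grip_width: 0.0854
grasp_force: 0.0
```

Call:
{"fn": "apply_moves", "kwargs": {
  "commands": [
    [-1, 0.6, 0, 0],
    [-1, 0.6, 0, 0],
    [-1, 0.6, 0, 0],
    [-1, 0.6, 0, 0],
    [-1, 0.6, 0, 0]
  ]
}}

```text
clock: 3.02
eef_pos: [0.391, 0.1263, 0.253]
tool_rot: [0.696, 0.718, -0.0, -0.0]
ft_force: [0.7, -0.0, -0.1]
grip_width: 0.0852
grasp_force: 0.0
```

Call:
{"fn": "apply_moves", "kwargs": {
  "commands": [
    [-0.95, 0.06, 0, 0],
    [-0.95, 0.06, 0, 0],
    [-0.95, 0.06, 0, 0],
    [-0.95, 0.06, 0, 0],
    [-0.95, 0.06, 0, 0]
  ]
}}

```text
clock: 3.43
eef_pos: [0.3994, 0.0317, 0.2529]
tool_rot: [0.696, 0.718, -0.0, -0.0]
ft_force: [-0.4, 0.1, -0.6]
grip_width: 0.0857
grasp_force: 0.0
```

Call:
{"fn": "apply_moves", "kwargs": {
  "commands": [
    [-0.95, 0.06, 0, 0],
    [-0.95, 0.06, 0, 0],
    [-0.95, 0.06, 0, 0],
    [-0.95, 0.06, 0, 0],
    [-0.95, 0.06, 0, 0]
  ]
}}

```text
clock: 3.85
eef_pos: [0.4082, -0.063, 0.2529]
tool_rot: [0.696, 0.718, -0.0, -0.0]
ft_force: [-0.1, 0.5, -0.1]
grip_width: 0.0853
grasp_force: 0.0
```

Call:
{"fn": "apply_moves", "kwargs": {
  "commands": [
    [-0.95, 0.06, 0, 0],
    [-0.95, 0.06, 0, 0],
    [-0.95, 0.06, 0, 0],
    [-0.95, 0.06, 0, 0],
    [-0.95, 0.06, 0, 0]
  ]
}}

```text
clock: 4.27
eef_pos: [0.4171, -0.1577, 0.2529]
tool_rot: [0.696, 0.718, -0.0, -0.0]
ft_force: [-0.5, -0.5, 0.7]
grip_width: 0.0847
grasp_force: 0.0
```

Call:
{"fn": "apply_moves", "kwargs": {
  "commands": [
    [-0.95, 0.06, 0, 0],
    [-0.95, 0.06, 0, 0],
    [-0.95, 0.06, 0, 0],
    [-0.95, 0.06, 0, 0],
    [-0.95, 0.06, 0, 0]
  ]
}}

```text
clock: 4.68
eef_pos: [0.426, -0.2525, 0.2528]
tool_rot: [0.696, 0.718, -0.0, -0.001]
ft_force: [0.6, -0.2, -0.4]
grip_width: 0.0852
grasp_force: 0.0
```

Call:
{"fn": "apply_moves", "kwargs": {
  "commands": [
    [-0.95, 0.06, 0, 0],
    [-0.95, 0.06, 0, 0],
    [-0.95, 0.06, 0, 0],
    [-0.95, 0.06, 0, 0],
    [-0.95, 0.06, 0, 0]
  ]
}}

```text
clock: 5.1
eef_pos: [0.4349, -0.3472, 0.2527]
tool_rot: [0.696, 0.718, -0.0, -0.001]
ft_force: [0.1, 0.8, -0.2]
grip_width: 0.0856
grasp_force: 0.0
```

```bash
cat >> h.py <<'E'
def st():
    o=bot.get_obs();q=o['tool_rot'];p=o['eef_pos']
    psi=np.degrees(2*np.arctan2(q[1],q[0])) # x axis yaw when pointing down
    return p,psi
def to(x,y,z,yaw=None):
    """print total shift in tool units to reach x,y,z (TCP)"""
    p,psi=st();print('at',np.round(p,4),'psi',round(psi,2))
    c,s=np.cos(np.radians(psi)),np.sin(np.radians(psi));d=np.array([x,y,z])-p
    print('shift units',np.round(np.array([c*d[0]+s*d[1],s*d[0]-c*d[1],-d[2]])/.02,3), '' if yaw is None else 'roll units (after) %.3f'%(((psi-yaw+90)%180-90)/60))
def axis(c,m,z,n=''):
    """largest blob: centre & axis yaw in world at height z"""
    k=max(cv2.findContours(m,0,1)[0],key=cv2.contourArea);b=cv2.boxPoints(cv2.minAreaRect(k))
    w=np.array([ray(c,*q,z)[:2] for q in b]);e1,e2=w[1]-w[0],w[2]-w[1]
    e=e1 if np.hypot(*e1)>np.hypot(*e2) else e2
    print(n,'px',np.round(b.mean(0),1),'c',np.round(w.mean(0),4),'yaw',round(np.degrees(np.arctan2(e[1],e[0]))%180,2),'size',np.round([np.hypot(*e1),np.hypot(*e2)],4));return w
E
python3 - <<'E'
from h import *
c=cap('wrist','w1.png');print(-np.array(c['R']).T@c['t'],c['camera_matrix'][0][0])
im=c['image'];
print(proj(c,[.435,-.384,.02]))
m=(im.max(2)<60).astype(np.uint8)*255
for k in cv2.findContours(m,0,1)[0]:
    if cv2.contourArea(k)>300: print(cv2.contourArea(k),cv2.boundingRect(k))
to(.435,-.36,.05,91.2)
E
```

```text
[ 0.43347922 -0.27644751  0.3735451 ] 301.1455782214106
[317.73781524 205.95775678]
47233.5 (0, 224, 640, 176)
770.0 (313, 169, 13, 76)
at [ 0.4352 -0.3505  0.2523] psi 91.59
shift units [-0.476 -0.024 10.116] roll units (after) 0.007
```

View pics/w1.png

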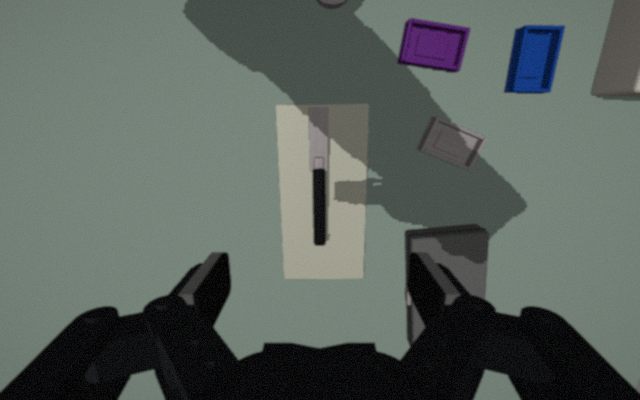

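Wrist view: the spatula handle spans about (319,169)-(319,245) with the blade up towards (318,107), centred on the mat. The steel mould is at (451,142), the purple decoy at (434,45) and the blue decoy at (534,60).

Run:
```python
from h import *
im=cv2.imread('pics/w1.png');c=cap('wrist');
m=np.zeros((400,640),np.uint8);m[150:255,295:345]=(im[150:255,295:345].max(2)<60)*255
axis(c,m,.018,'handle')
print('ends',ray(c,319,107,.0135),ray(c,319,169,.02),ray(c,320,245,.018), 'mould',ray(c,451,142,.018))
m=np.zeros((400,640),np.uint8);g=im.astype(int);m[100:285,270:375]=((g[100:285,270:375,2]>g[100:285,270:375,1]-3)&(g[100:285,270:375].max(2)>100))*255
axis(c,m,.003,'mat')
```

```text
handle px [319.4 206.5] c [ 0.4375 -0.391 ] yaw 92.9 size [0.0138 0.0971]
ends [ 0.43363718 -0.27207389  0.0135    ] [ 0.43558139 -0.34213402  0.02      ] [ 0.43960059 -0.44079799  0.018     ] mould [ 0.58778962 -0.30663766  0.018     ]
mat px [321.5 191. ] c [ 0.4399 -0.3828] yaw 94.17 size [0.1063 0.2291]
```

Call:
{"fn": "apply_moves", "kwargs": {
  "commands": [
    [-0.26, 0.02, 0.7, 0],
    [-0.27, 0.02, 0.7, 0],
    [0, 0, 0.7, 0],
    [0, 0, 0.7, 0],
    [0, 0, 0.7, 0]
  ]
}}

```text
clock: 5.62
eef_pos: [0.436, -0.3561, 0.1822]
tool_rot: [0.696, 0.718, 0.0, -0.001]
ft_force: [0.3, -0.4, 0.5]
grip_width: 0.0854
grasp_force: 0.0
```

Call:
{"fn": "apply_moves", "kwargs": {
  "commands": [
    [0, 0, 0.7, 0],
    [0, 0, 0.7, 0],
    [0, 0, 0.7, 0],
    [0, 0, 0.7, 0],
    [0, 0, 0.7, 0]
  ]
}}

```text
clock: 6.03
eef_pos: [0.436, -0.3559, 0.1124]
tool_rot: [0.696, 0.718, 0.0, -0.001]
ft_force: [-0.4, -1.0, -0.2]
grip_width: 0.0852
grasp_force: 0.0
```

Call:
{"fn": "apply_moves", "kwargs": {
  "commands": [
    [0, 0, 0.7, 0],
    [0, 0, 0.7, 0],
    [0, 0, 0.7, 0],
    [0, 0, 0.7, 0],
    [0, 0, 0.5, 0]
  ]
}}

```text
clock: 6.45
eef_pos: [0.4356, -0.3556, 0.0458]
tool_rot: [0.696, 0.718, -0.0, -0.001]
ft_force: [-0.5, -0.7, 1.0]
grip_width: 0.0855
grasp_force: 0.0
```

Call:
{"fn": "apply_moves", "kwargs": {
  "commands": [
    [0, 0, 0.2, 0],
    [0, 0, 0.2, 0],
    [0, 0, 0.2, 0],
    [0, 0, 0.2, 0],
    [0, 0, 0.05, 0]
  ]
}}

```text
clock: 6.87
eef_pos: [0.4364, -0.357, 0.0302]
tool_rot: [0.696, 0.718, 0.0, 0.0]
ft_force: [0.2, -0.0, 0.0]
grip_width: 0.0857
grasp_force: 0.0
```

Call:
{"fn": "apply_moves", "kwargs": {
  "commands": [
    [0, 0, 0, 0],
    [0, 0, 0, 0],
    [0, 0, 0, 0],
    [0, 0, 0, 0],
    [0, 0, 0, 0]
  ],
  "claw": 1
}}

```text
clock: 7.28
eef_pos: [0.4365, -0.3571, 0.0306]
tool_rot: [0.696, 0.718, 0.0, 0.0]
ft_force: [-0.2, 0.4, 0.3]
grip_width: 0.0258
grasp_force: 0.0
```

Call:
{"fn": "apply_moves", "kwargs": {
  "commands": [
    [0, 0, 0, 0],
    [0, 0, 0, 0],
    [0, 0, 0, 0],
    [0, 0, 0, 0],
    [0, 0, 0, 0]
  ]
}}

```text
clock: 7.7
eef_pos: [0.4366, -0.3572, 0.0307]
tool_rot: [0.696, 0.718, 0.0, 0.0]
ft_force: [-1.1, 1.2, 3.7]
grip_width: 0.0143
grasp_force: 60.9
```

Call:
{"fn": "apply_moves", "kwargs": {
  "commands": [
    [0, 0, -0.3, 0],
    [0, 0, -0.6, 0],
    [0, 0, -0.9, 0],
    [0, 0, -0.9, 0],
    [0, 0, -0.9, 0]
  ]
}}

```text
clock: 8.12
eef_pos: [0.4358, -0.3565, 0.1025]
tool_rot: [0.696, 0.718, -0.0, -0.001]
ft_force: [-0.0, -0.3, -0.6]
grip_width: 0.0141
grasp_force: 60.3
```

Call:
{"fn": "apply_moves", "kwargs": {
  "commands": [
    [0, 0, -0.7, 0.03],
    [0, 0, -0.7, 0.03],
    [0, 0, -0.6, 0.04],
    [0, 0, -0.6, 0.03],
    [0, 0, -0.4, 0.03]
  ]
}}

```text
clock: 8.53
eef_pos: [0.4364, -0.357, 0.1634]
tool_rot: [0.754, 0.656, 0.0, 0.0]
ft_force: [1.0, -0.5, -0.4]
grip_width: 0.0143
grasp_force: 60.3
```

Call:
{"fn": "apply_moves", "kwargs": {
  "commands": [
    [0.5, 0.12, 0, 0],
    [0.9, 0.12, 0, 0],
    [0.9, 0.12, 0, 0],
    [0.9, 0.12, 0, 0],
    [0.9, 0.12, 0, 0]
  ]
}}

```text
clock: 8.95
eef_pos: [0.4591, -0.2756, 0.1613]
tool_rot: [0.754, 0.657, -0.0, -0.001]
ft_force: [-0.1, 0.1, -0.7]
grip_width: 0.014
grasp_force: 60.3
```

Call:
{"fn": "apply_moves", "kwargs": {
  "commands": [
    [0.9, 0.13, 0, 0],
    [0.9, 0.13, 0, 0],
    [0.9, 0.13, 0, 0],
    [0.9, 0.13, 0, 0],
    [0.9, 0.13, 0, 0]
  ]
}}

```text
clock: 9.37
eef_pos: [0.4841, -0.1881, 0.1613]
tool_rot: [0.753, 0.657, -0.0, -0.001]
ft_force: [0.2, -0.8, -1.0]
grip_width: 0.014
grasp_force: 60.3
```

Call:
{"fn": "apply_moves", "kwargs": {
  "commands": [
    [0.9, 0.13, 0, 0],
    [0.9, 0.13, 0, 0],
    [0.9, 0.13, 0, 0],
    [0.9, 0.13, 0, 0],
    [0.9, 0.13, 0, 0]
  ]
}}

```text
clock: 9.78
eef_pos: [0.5092, -0.1009, 0.1613]
tool_rot: [0.753, 0.657, -0.0, -0.001]
ft_force: [-0.3, 0.2, -0.9]
grip_width: 0.0145
grasp_force: 60.3
```

Call:
{"fn": "apply_moves", "kwargs": {
  "commands": [
    [0.9, 0.13, 0, 0],
    [0.9, 0.13, 0, 0],
    [0.9, 0.13, 0, 0],
    [0.9, 0.13, 0, 0],
    [0.5, 0.13, 0, 0]
  ]
}}

```text
clock: 10.2
eef_pos: [0.5333, -0.0207, 0.1614]
tool_rot: [0.753, 0.658, -0.0, -0.001]
ft_force: [0.2, -0.8, -1.1]
grip_width: 0.0144
grasp_force: 60.3
```

Run:
```python
from h import *
c=cap('wrist','w2.png');import pickle;pickle.dump(c,open('w2.pkl','wb'))
print(st(), 'lip guess px',proj(c,[.559,.135,.064]))
```

```text
(array([ 0.53417123, -0.01990331,  0.16154263]), np.float64(82.37292440648656)) lip guess px [325.58975768 -32.63946157]
```

View pics/w2.png

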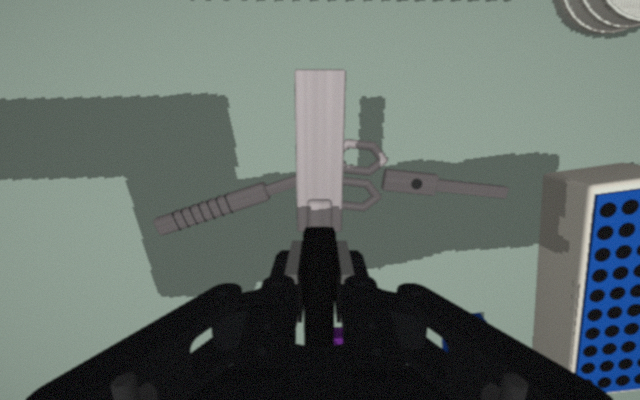

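Wrist view: the blade is held straight, with its tip at (320,70). The knife handle is at (225,205), the scissors span (345-505, 140-200), and the rack is at right. The box is just out of view, so I'll rise to see its edge.

Call:
{"fn": "apply_moves", "kwargs": {
  "commands": [
    [0, 0, -1, 0],
    [0, 0, -1, 0],
    [0, 0, -1, 0],
    [0, 0, -1, 0],
    [0, 0, -1, 0]
  ]
}}

```text
clock: 10.67
eef_pos: [0.5333, -0.0236, 0.2626]
tool_rot: [0.754, 0.657, -0.001, -0.0]
ft_force: [1.1, -0.3, -0.9]
grip_width: 0.0139
grasp_force: 60.3
```

Call:
{"fn": "apply_moves", "kwargs": {
  "commands": [
    [0, 0, -1, 0],
    [0, 0, -1, 0],
    [0, 0, -0.5, 0],
    [0, 0, 0, 0],
    [0, 0, 0, 0]
  ]
}}

```text
clock: 11.08
eef_pos: [0.5339, -0.0235, 0.3122]
tool_rot: [0.754, 0.657, 0.0, 0.0]
ft_force: [-0.2, -0.4, -0.5]
grip_width: 0.0143
grasp_force: 60.3
```

Run:
```python
from h import *
import pickle
c2=pickle.load(open('w2.pkl','rb'));p=np.array([ 0.53417,-0.0199]);
for u in(295,320,346): print('tip',ray(c2,u,70,.1445)[:2]-p)
c=cap('wrist','w3.png');pickle.dump(c,open('w3.pkl','wb'))
print(st(),proj(c,[.559,.135,.064]))
```

```text
tip [0.0016617  0.08856387]
tip [0.01212564 0.08714591]
tip [0.0230051  0.08567164]
(array([ 0.53343351, -0.02347878,  0.31127305]), np.float64(82.12719421381594)) [321.08455642  28.94085812]
```

View pics/w3.png

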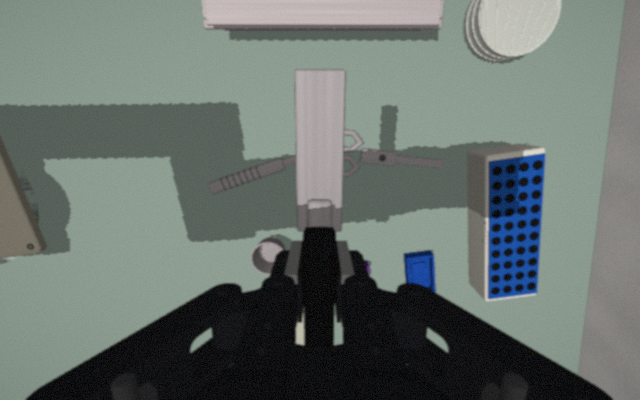

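Wrist view: the lid's free edge runs along row ~25, columns 203-443. The dishes are at (512,20), clear of the blade.

Run:
```python
from h import *
import pickle
c=pickle.load(open('w3.pkl','rb'));im=c['image']
for u in(215,260,320,380,430): print(u,im[16:42:2,u].sum(1).tolist())
for z in(.064,.060,.045):
    a=ray(c,206,25,z);b=ray(c,441,25,z);d=b-a;print(z,a,b,np.hypot(*d[:2]),np.degrees(np.arctan2(d[1],d[0])))
print(im[12,196:212].sum(1),im[12,434:450].sum(1))
```

```text
215 [577, 574, 571, 561, 437, 317, 309, 418, 439, 434, 430, 435, 435]
260 [572, 572, 563, 562, 444, 309, 245, 230, 268, 268, 268, 261, 339]
320 [553, 559, 564, 559, 444, 315, 268, 237, 276, 265, 276, 286, 405]
380 [547, 555, 565, 560, 453, 319, 260, 241, 272, 270, 278, 266, 339]
430 [554, 547, 546, 539, 450, 315, 263, 279, 281, 260, 252, 282, 406]
0.064 [0.43540351 0.15595241 0.064     ] [0.68889154 0.12090295 0.064     ] 0.2558996792513217 -7.872299610804182
0.06 [0.43422466 0.15713727 0.06      ] [0.69046082 0.12170782 0.06      ] 0.25867395818866284 -7.872299610804178
0.045 [0.42980396 0.16158049 0.045     ] [0.69634562 0.12472611 0.045     ] 0.26907750420369264 -7.872299610804178
[425 434 426 429 433 441 488 537 552 547 544 567 566 575 570 574] [543 544 540 545 537 526 516 511 474 433 430 430 424 429 424 420]
```

Call:
{"fn": "apply_moves", "kwargs": {
  "commands": [
    [0, 0.15, 0.75, 0],
    [0, 0.15, 0.75, 0],
    [0, 0, 0.75, 0],
    [0, 0, 0.75, 0],
    [0, 0, 0.75, 0]
  ]
}}

```text
clock: 11.55
eef_pos: [0.5387, -0.0241, 0.2347]
tool_rot: [0.754, 0.657, -0.001, -0.001]
ft_force: [-0.7, -0.1, -1.4]
grip_width: 0.0143
grasp_force: 60.3
```

Call:
{"fn": "apply_moves", "kwargs": {
  "commands": [
    [0, 0, 0.75, 0],
    [0, 0, 0.75, 0],
    [0, 0, 0.75, 0],
    [0, 0, 0.75, 0],
    [0, 0, 0.75, 0]
  ]
}}

```text
clock: 11.97
eef_pos: [0.5384, -0.0241, 0.1597]
tool_rot: [0.754, 0.657, -0.001, -0.001]
ft_force: [-0.2, -0.7, -0.9]
grip_width: 0.0142
grasp_force: 60.3
```

Call:
{"fn": "apply_moves", "kwargs": {
  "commands": [
    [0, 0, 0.75, 0],
    [0, 0, 0.75, 0],
    [0, 0, 0.75, 0],
    [0, 0, 0.75, 0],
    [0, 0, 0.5, 0]
  ]
}}

```text
clock: 12.38
eef_pos: [0.5375, -0.024, 0.0892]
tool_rot: [0.754, 0.657, -0.002, -0.002]
ft_force: [-0.3, 0.7, -0.7]
grip_width: 0.0143
grasp_force: 60.3
```

Call:
{"fn": "apply_moves", "kwargs": {
  "commands": [
    [0, 0, 0.3, 0],
    [0, 0, 0.1, 0],
    [0, 0, 0, 0],
    [0.5, 0, 0, 0],
    [0.5, 0, 0, 0]
  ]
}}

```text
clock: 12.8
eef_pos: [0.5434, -0.0038, 0.0852]
tool_rot: [0.754, 0.657, 0.001, 0.0]
ft_force: [0.6, -0.1, 0.3]
grip_width: 0.014
grasp_force: 60.3
```

Call:
{"fn": "apply_moves", "kwargs": {
  "commands": [
    [0.5, 0, 0, 0],
    [0.5, 0, 0, 0],
    [0.5, 0, 0, 0],
    [0, 0, 0, 0],
    [0, 0, 0, 0]
  ]
}}

```text
clock: 13.22
eef_pos: [0.5468, 0.0265, 0.0844]
tool_rot: [0.753, 0.658, -0.0, 0.0]
ft_force: [-0.5, 0.1, -1.1]
grip_width: 0.0142
grasp_force: 60.3
```

Run:
```python
from h import *
import pickle
c=cap('wrist','w4.png');pickle.dump(c,open('w4.pkl','wb'))
p,psi=st();print(p,psi);d=np.array([np.cos(np.radians(psi)),np.sin(np.radians(psi))])
print('gap to lip',(np.array([.562,.139])-p[:2])@d-.087, 'tip z px check',proj(c,[*(p[:2]+.088*d),p[2]-.0172]))
s=cap('scene');t=proj(s,[*(p[:2]+.088*d),.055]).astype(int);print(t)
cv2.imwrite('pics/s4.png',cv2.resize(s['image'][t[1]-50:t[1]+50,t[0]-66:t[0]+66],None,fx=6,fy=6,interpolation=cv2.INTER_CUBIC))
im=c['image'];print([ (v,int(im[v,320].sum())) for v in range(0,100,4)])
```

```text
[0.54665896 0.02597952 0.084317  ] 82.20160516631971
gap to lip 0.027056813773830277 tip z px check [317.35315272  73.86696597]
[347 216]
[(0, 548), (4, 483), (8, 265), (12, 323), (16, 270), (20, 207), (24, 246), (28, 265), (32, 280), (36, 277), (40, 284), (44, 283), (48, 463), (52, 453), (56, 460), (60, 448), (64, 457), (68, 428), (72, 520), (76, 528), (80, 529), (84, 522), (88, 521), (92, 525), (96, 525)]
```

View pics/w4.png

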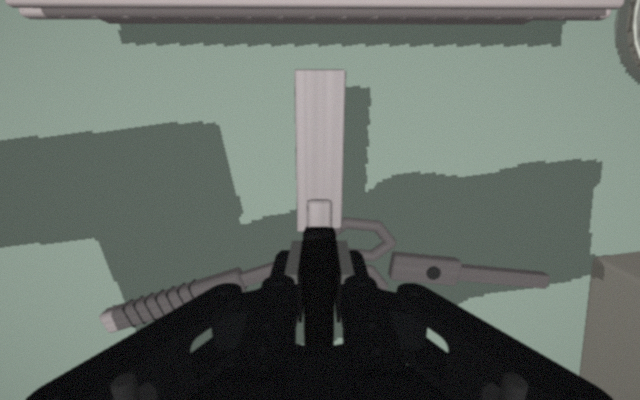

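Wrist view: the tip at (320,70) sits just short of the lid edge at row ~5, and the blade is parallel to it. I lower by 10 mm and slide the tip into the gap.

Call:
{"fn": "apply_moves", "kwargs": {
  "commands": [
    [0, 0, 0.3, 0],
    [0, 0, 0.23, 0],
    [0, 0, 0, 0],
    [0.3, 0, 0, 0],
    [0.3, 0, 0, 0]
  ]
}}

```text
clock: 13.73
eef_pos: [0.5483, 0.0374, 0.0735]
tool_rot: [0.754, 0.657, -0.0, -0.0]
ft_force: [-0.3, -0.3, -0.8]
grip_width: 0.014
grasp_force: 60.3
```

Call:
{"fn": "apply_moves", "kwargs": {
  "commands": [
    [0.3, 0, 0, 0],
    [0.2, 0, 0, 0],
    [0.15, 0, 0, 0],
    [0.1, 0, 0, 0],
    [0, 0, 0, 0]
  ]
}}

```text
clock: 14.15
eef_pos: [0.5505, 0.0529, 0.0738]
tool_rot: [0.754, 0.657, 0.0, 0.0]
ft_force: [0.4, 0.7, -1.4]
grip_width: 0.0144
grasp_force: 60.3
```

Call:
{"fn": "apply_moves", "kwargs": {
  "commands": [
    [0.1, 0, 0, 0],
    [0.1, 0, 0, 0],
    [0.1, 0, 0, 0],
    [0, 0, 0, 0],
    [0, 0, 0, 0]
  ]
}}

```text
clock: 14.57
eef_pos: [0.5512, 0.0582, 0.0737]
tool_rot: [0.754, 0.657, -0.0, 0.0]
ft_force: [0.2, 0.3, -0.5]
grip_width: 0.0141
grasp_force: 60.3
```

Run:
```python
from h import *
p,psi=st();print(p,psi,bot.get_obs()['ft_force'])
c=cap('wrist')['image'];s=cap('scene')['image'];
a=cv2.resize(c[0:150,170:470],(600,300));b=cv2.resize(s[160:290,290:420],(600,600))[:300]*1
cv2.imwrite('pics/w5.png',np.vstack([a,b]))
```

```text
[0.551223   0.05824382 0.07371721] 82.14513464238422 [ 0.19022003  0.2875716  -0.47482005]
```

View pics/w5.png

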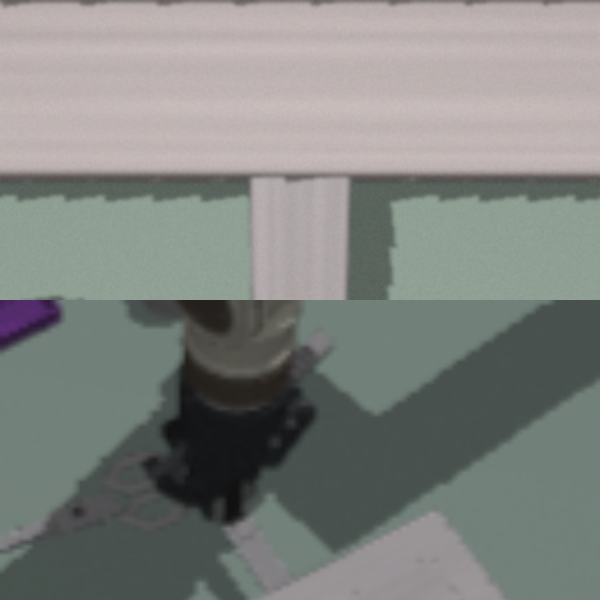

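The blade tip sits about 8 mm under the lip: the lid edge crosses the blade at wrist row ~88, and no force shows. I lift along the arc.

Call:
{"fn": "apply_moves", "kwargs": {
  "commands": [
    [0, 0, -0.1, 0],
    [0, 0, -0.1, 0],
    [0, 0, -0.2, 0],
    [0.04, 0, -0.2, 0],
    [0.04, 0, -0.25, 0]
  ]
}}

```text
clock: 15.08
eef_pos: [0.551, 0.0592, 0.0907]
tool_rot: [0.754, 0.657, -0.001, 0.0]
ft_force: [1.0, -2.7, -2.6]
grip_width: 0.0141
grasp_force: 60.1
```

Call:
{"fn": "apply_moves", "kwargs": {
  "commands": [
    [0.05, 0, -0.26, 0],
    [0.06, 0, -0.26, 0],
    [0.07, 0, -0.26, 0],
    [0.08, 0, -0.26, 0],
    [0.08, 0, -0.26, 0]
  ]
}}

```text
clock: 15.5
eef_pos: [0.5524, 0.0666, 0.1173]
tool_rot: [0.754, 0.657, -0.0, 0.0]
ft_force: [-0.6, -2.2, -2.5]
grip_width: 0.0143
grasp_force: 60.1
```

Run:
```python
from h import *
p,psi=st();print(p,psi,bot.get_obs()['ft_force'])
c=cap('wrist')['image'];s=cap('scene')['image'];
a=cv2.resize(c[0:200,120:520],(600,300));b=cv2.resize(s[200:290,300:420],(600,450))[:300]
cv2.imwrite('pics/w6.png',np.vstack([a,b]))
```

```text
[0.55237778 0.06657828 0.11734601] 82.13334643076001 [-0.61064832 -2.18565118 -2.49025449]
```

View pics/w6.png

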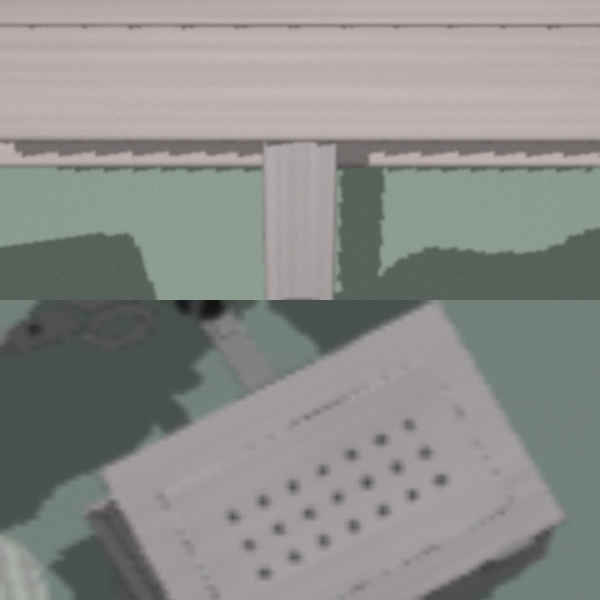

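Both views show the lid rising, with its lip lifted off the rim on the blade. I continue the arc.

Call:
{"fn": "apply_moves", "kwargs": {
  "commands": [
    [0.12, 0, -0.37, 0],
    [0.14, 0, -0.37, 0],
    [0.16, 0, -0.36, 0],
    [0.18, 0, -0.36, 0],
    [0.2, 0, -0.36, 0]
  ]
}}

```text
clock: 16.02
eef_pos: [0.5546, 0.0826, 0.154]
tool_rot: [0.754, 0.657, -0.0, 0.0]
ft_force: [-0.7, -2.4, -1.5]
grip_width: 0.0144
grasp_force: 60.2
```

Call:
{"fn": "apply_moves", "kwargs": {
  "commands": [
    [0.22, 0, -0.34, 0],
    [0.23, 0, -0.33, 0],
    [0.24, 0, -0.32, 0],
    [0.25, 0, -0.3, 0],
    [0.26, 0, -0.29, 0]
  ]
}}

```text
clock: 16.43
eef_pos: [0.558, 0.1068, 0.1854]
tool_rot: [0.754, 0.657, 0.0, -0.0]
ft_force: [-0.4, -1.7, -1.8]
grip_width: 0.0142
grasp_force: 60.2
```

Call:
{"fn": "apply_moves", "kwargs": {
  "commands": [
    [0.28, 0, -0.28, 0],
    [0.3, 0, -0.26, 0],
    [0.32, 0, -0.24, 0],
    [0.33, 0, -0.22, 0],
    [0.34, 0, -0.2, 0]
  ]
}}

```text
clock: 16.85
eef_pos: [0.5623, 0.138, 0.2092]
tool_rot: [0.754, 0.657, 0.0, 0.0]
ft_force: [0.2, -1.7, -0.2]
grip_width: 0.0145
grasp_force: 60.2
```

Call:
{"fn": "apply_moves", "kwargs": {
  "commands": [
    [0.35, 0, -0.19, 0],
    [0.36, 0, -0.17, 0],
    [0.37, 0, -0.15, 0],
    [0.38, 0, -0.13, 0],
    [0.38, 0, -0.12, 0]
  ]
}}

```text
clock: 17.27
eef_pos: [0.5673, 0.1746, 0.2243]
tool_rot: [0.754, 0.657, 0.0, -0.0]
ft_force: [0.0, -1.5, -1.6]
grip_width: 0.0146
grasp_force: 60.2
```

Run:
```python
from h import *
p,psi=st();print(p,psi,bot.get_obs()['ft_force'])
c=cap('wrist')['image'];s=cap('scene')['image'];
a=cv2.resize(c,(480,300));b=cv2.resize(s[150:290,270:460],(480,354))[:300]
cv2.imwrite('pics/w7.png',np.vstack([a,b]))
```

```text
[0.56730547 0.1745653  0.2242641 ] 82.14321096816892 [ 0.03021143 -1.51923971 -1.55900277]
```

View pics/w7.png

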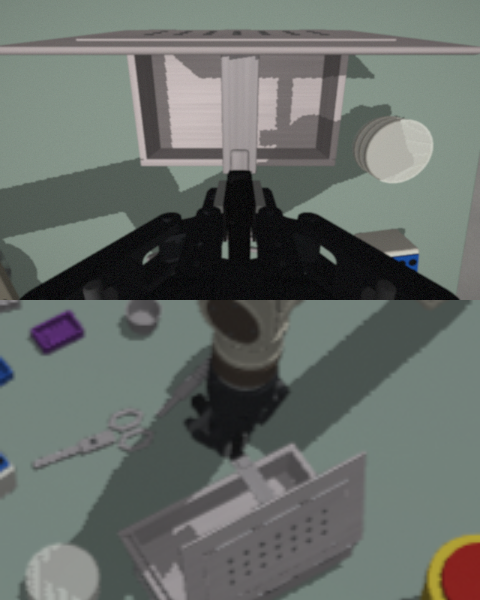

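The lid is at about 75° on the blade and the box is empty. Only the last stretch of opening remains.

Call:
{"fn": "apply_moves", "kwargs": {
  "commands": [
    [0.38, 0, -0.1, 0],
    [0.39, 0, -0.07, 0],
    [0.39, 0, -0.05, 0],
    [0.4, 0, -0.03, 0],
    [0.4, 0, 0, 0]
  ]
}}

```text
clock: 17.78
eef_pos: [0.5726, 0.2134, 0.229]
tool_rot: [0.754, 0.657, 0.0, -0.0]
ft_force: [0.1, -1.1, 0.3]
grip_width: 0.0139
grasp_force: 60.3
```

Call:
{"fn": "apply_moves", "kwargs": {
  "commands": [
    [0.35, 0, 0, 0],
    [0.35, 0, 0, 0],
    [0.3, 0, 0, 0],
    [0.2, 0, 0, 0],
    [0.1, 0, 0, 0]
  ]
}}

```text
clock: 18.2
eef_pos: [0.576, 0.239, 0.2286]
tool_rot: [0.754, 0.657, -0.0, -0.0]
ft_force: [0.7, -1.5, -1.0]
grip_width: 0.0141
grasp_force: 60.2
```

Call:
{"fn": "apply_moves", "kwargs": {
  "commands": [
    [-0.3, 0, 0, 0],
    [-0.7, 0, 0, 0],
    [-1, 0, 0, 0],
    [-1, 0, 0, 0],
    [-1, 0, 0, 0]
  ]
}}

```text
clock: 18.62
eef_pos: [0.5647, 0.157, 0.2292]
tool_rot: [0.754, 0.657, 0.0, 0.0]
ft_force: [0.5, 0.3, -0.8]
grip_width: 0.0141
grasp_force: 60.3
```

Run:
```python
from h import *
import pickle
p,psi=st();print(p,psi,bot.get_obs()['ft_force'])
c=cap('wrist','w8.png');pickle.dump(c,open('w8.pkl','wb'))
s=cap('top','t8.png')
to(.436,-.357,.24,91.6)
```

```text
[0.56466806 0.15702039 0.22915079] 82.10660077209918 [ 0.53489747  0.32941671 -0.84194753]
at [0.5645 0.155  0.2295] psi 81.87
shift units [-26.251  -2.743  -0.524] roll units (after) -0.162
```

View pics/w8.png

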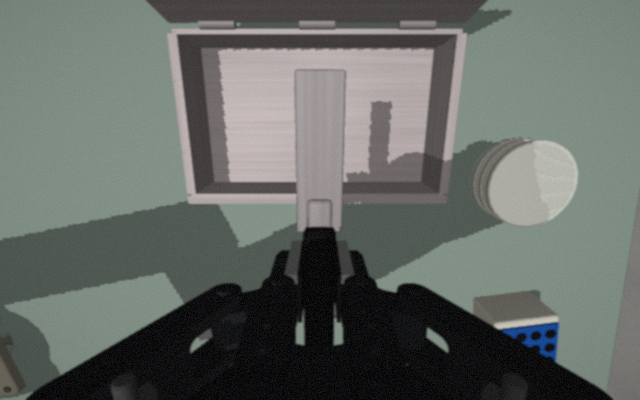

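Wrist view: the lid (top, rows 0-20) leans back past vertical and the box interior at (320,115) is fully open. I return the spatula to the mat.

Call:
{"fn": "apply_moves", "kwargs": {
  "commands": [
    [-1, -0.1, 0, 0],
    [-1, -0.1, 0, 0],
    [-1, -0.1, 0, 0],
    [-1, -0.1, 0, 0],
    [-1, -0.1, 0, 0]
  ]
}}

```text
clock: 19.13
eef_pos: [0.5411, 0.0601, 0.2293]
tool_rot: [0.754, 0.657, 0.0, 0.0]
ft_force: [0.1, 0.3, -0.8]
grip_width: 0.0146
grasp_force: 60.3
```

Call:
{"fn": "apply_moves", "kwargs": {
  "commands": [
    [-1, -0.1, 0, 0],
    [-1, -0.1, 0, 0],
    [-1, -0.1, 0, 0],
    [-1, -0.1, 0, 0],
    [-1, -0.1, 0, 0]
  ]
}}

```text
clock: 19.55
eef_pos: [0.5174, -0.0377, 0.2293]
tool_rot: [0.754, 0.657, 0.0, 0.0]
ft_force: [-0.8, 0.8, -0.1]
grip_width: 0.0144
grasp_force: 60.3
```

Call:
{"fn": "apply_moves", "kwargs": {
  "commands": [
    [-1, -0.1, 0, 0],
    [-1, -0.1, 0, 0],
    [-1, -0.1, 0, 0],
    [-1, -0.1, 0, 0],
    [-1, -0.1, 0, 0]
  ]
}}

```text
clock: 19.97
eef_pos: [0.4938, -0.1353, 0.2293]
tool_rot: [0.754, 0.657, 0.0, 0.0]
ft_force: [0.3, 0.5, -0.1]
grip_width: 0.0141
grasp_force: 60.3
```

Call:
{"fn": "apply_moves", "kwargs": {
  "commands": [
    [-1, -0.1, 0, 0],
    [-1, -0.1, 0, 0],
    [-1, -0.1, 0, 0],
    [-1, -0.1, 0, 0],
    [-1, -0.1, 0, 0]
  ]
}}

```text
clock: 20.38
eef_pos: [0.4701, -0.233, 0.2293]
tool_rot: [0.754, 0.657, 0.0, 0.0]
ft_force: [1.4, -0.1, -0.8]
grip_width: 0.0141
grasp_force: 60.3
```

Call:
{"fn": "apply_moves", "kwargs": {
  "commands": [
    [-1, -0.1, 0, 0],
    [-1, -0.1, 0, 0],
    [-1, -0.1, 0, 0],
    [-1, -0.1, 0, 0],
    [-1, -0.1, 0, 0]
  ]
}}

```text
clock: 20.8
eef_pos: [0.4464, -0.3306, 0.2293]
tool_rot: [0.754, 0.657, 0.0, 0.0]
ft_force: [-0.2, -0.4, -0.3]
grip_width: 0.0141
grasp_force: 60.3
```

Call:
{"fn": "apply_moves", "kwargs": {
  "commands": [
    [0, 0, 0, -0.04],
    [0, 0, 0, -0.04],
    [0, 0, 0, -0.04],
    [0, 0, 0, -0.04],
    [0, 0, 0, 0]
  ]
}}

```text
clock: 21.22
eef_pos: [0.4468, -0.3298, 0.2292]
tool_rot: [0.696, 0.718, 0.0, 0.0]
ft_force: [-1.3, -0.9, -0.6]
grip_width: 0.0142
grasp_force: 60.3
```

Run:
```python
from h import *
to(.437,-.359,.0315,91.6);print(bot.get_obs()['grasp_force'])
```

```text
at [ 0.4468 -0.3298  0.2292] psi 91.73
shift units [-1.446 -0.532  9.884] roll units (after) 0.002
60.34232497215271
```

Call:
{"fn": "apply_moves", "kwargs": {
  "commands": [
    [-0.5, -0.18, 0.6, 0],
    [-0.5, -0.18, 0.6, 0],
    [-0.45, -0.17, 0.7, 0],
    [0, 0, 0.7, 0],
    [0, 0, 0.7, 0]
  ]
}}

```text
clock: 21.63
eef_pos: [0.437, -0.3595, 0.1626]
tool_rot: [0.697, 0.717, 0.0, 0.0]
ft_force: [-0.6, 0.6, -1.5]
grip_width: 0.014
grasp_force: 60.3
```

Call:
{"fn": "apply_moves", "kwargs": {
  "commands": [
    [0, 0, 0.7, 0],
    [0, 0, 0.7, 0],
    [0, 0, 0.7, 0],
    [0, 0, 0.7, 0],
    [0, 0, 0.7, 0]
  ]
}}

```text
clock: 22.05
eef_pos: [0.4373, -0.3589, 0.0926]
tool_rot: [0.697, 0.717, 0.0, 0.0]
ft_force: [-0.8, -0.4, -1.2]
grip_width: 0.0142
grasp_force: 60.3
```

Call:
{"fn": "apply_moves", "kwargs": {
  "commands": [
    [0, 0, 0.7, 0],
    [0, 0, 0.7, 0],
    [0, 0, 0.5, 0],
    [0, 0, 0.3, 0],
    [0, 0, 0.3, 0]
  ]
}}

```text
clock: 22.47
eef_pos: [0.4374, -0.3588, 0.0426]
tool_rot: [0.697, 0.718, 0.0, 0.0]
ft_force: [-0.1, -0.6, 0.1]
grip_width: 0.0145
grasp_force: 60.3
```

Call:
{"fn": "apply_moves", "kwargs": {
  "commands": [
    [0, 0, 0.2, 0],
    [0, 0, 0.15, 0],
    [0, 0, 0.12, 0],
    [0, 0, 0.1, 0],
    [0, 0, 0, 0]
  ]
}}

```text
clock: 22.88
eef_pos: [0.4375, -0.3587, 0.0314]
tool_rot: [0.696, 0.718, -0.0, 0.0]
ft_force: [-1.0, 0.1, -1.3]
grip_width: 0.0139
grasp_force: 60.3
```

Run:
```python
from h import *
to(.437,-.359,.0307,91.6);print(bot.get_obs()['ft_force'])
```

```text
at [ 0.4375 -0.3587  0.0314] psi 91.74
shift units [-0.013 -0.026  0.037] roll units (after) 0.002
[-0.96589949  0.06195738 -1.25557405]
```

Call:
{"fn": "apply_moves", "kwargs": {
  "commands": [
    [0, 0, 0.03, 0],
    [0, 0, 0, 0],
    [0, 0, 0, 0],
    [0, 0, 0, 0],
    [0, 0, 0, 0]
  ],
  "claw": 0
}}

```text
clock: 23.3
eef_pos: [0.4377, -0.3588, 0.0311]
tool_rot: [0.696, 0.718, 0.0, 0.0]
ft_force: [0.6, 0.3, 1.1]
grip_width: 0.074
grasp_force: 0.0
```

Call:
{"fn": "apply_moves", "kwargs": {
  "commands": [
    [0, 0, 0, 0],
    [0, 0, 0, 0],
    [0, 0, -0.5, 0],
    [0, 0, -1, 0],
    [0, 0, -1, 0]
  ]
}}

```text
clock: 23.72
eef_pos: [0.4368, -0.3582, 0.0812]
tool_rot: [0.696, 0.718, -0.0, -0.001]
ft_force: [0.0, -0.1, -0.4]
grip_width: 0.0854
grasp_force: 0.0
```

Call:
{"fn": "apply_moves", "kwargs": {
  "commands": [
    [0.25, 0.75, -1, 0],
    [0.25, 0.75, -1, 0],
    [0.25, 0.75, -1, 0],
    [0.25, 0.75, -1, 0],
    [0.25, 0.75, -1, 0]
  ]
}}

```text
clock: 24.13
eef_pos: [0.5122, -0.3311, 0.183]
tool_rot: [0.696, 0.718, 0.0, 0.0]
ft_force: [0.2, -1.0, -0.7]
grip_width: 0.0859
grasp_force: 0.0
```

Call:
{"fn": "apply_moves", "kwargs": {
  "commands": [
    [0.25, 0.75, -0.5, 0],
    [0.25, 0.75, -0.5, 0],
    [0.25, 0.75, 0, 0],
    [0.25, 0.75, 0, 0],
    [0.25, 0.75, 0, 0]
  ]
}}

```text
clock: 24.55
eef_pos: [0.5867, -0.3039, 0.2022]
tool_rot: [0.696, 0.718, 0.0, 0.001]
ft_force: [-0.2, 0.6, -0.6]
grip_width: 0.0856
grasp_force: 0.0
```

Call:
{"fn": "apply_moves", "kwargs": {
  "commands": [
    [0, 0, 0, -0.11],
    [0, 0, 0, -0.11],
    [0, 0, 0, -0.11],
    [0, 0, 0, -0.11],
    [0, 0, 0, -0.11]
  ]
}}

```text
clock: 24.97
eef_pos: [0.5859, -0.304, 0.2016]
tool_rot: [0.461, 0.887, 0.0, 0.0]
ft_force: [-0.1, -0.8, 0.8]
grip_width: 0.0853
grasp_force: 0.0
```

Call:
{"fn": "apply_moves", "kwargs": {
  "commands": [
    [0, 0, 0, -0.11],
    [0, 0, 0, -0.11],
    [0, 0, 0, -0.11],
    [0, 0, 0, -0.11],
    [0, 0, 0, -0.09]
  ]
}}

```text
clock: 25.38
eef_pos: [0.5858, -0.3042, 0.2017]
tool_rot: [0.201, 0.98, -0.0, 0.0]
ft_force: [0.1, 0.5, 0.8]
grip_width: 0.0855
grasp_force: 0.0
```

Run:
```python
from h import *
import pickle
c=cap('wrist','w9.png');pickle.dump(c,open('w9.pkl','wb'))
to(.588,-.305,.2,156)
im=c['image'];p=proj(c,[.588,-.305,.018]);print(p)
for u in(0,): 
  for v in range(int(p[1])-60,int(p[1])+60,12): print(v,[tuple(im[v,x].tolist()) for x in range(int(p[0])-72,int(p[0])+73,24)])
```

```text
at [ 0.5858 -0.3041  0.2017] psi 156.97
shift units [-0.118  0.003  0.085] roll units (after) 0.016
[319.14182519 187.47180647]
127 [(133, 144, 127), (137, 147, 132), (135, 145, 132), (137, 148, 133), (84, 92, 82), (83, 90, 80), (75, 25, 58)]
139 [(132, 142, 129), (135, 144, 130), (135, 146, 133), (140, 150, 136), (82, 87, 79), (83, 89, 79), (73, 23, 54)]
151 [(135, 148, 132), (134, 146, 130), (136, 147, 132), (133, 143, 129), (85, 94, 83), (80, 89, 78), (69, 24, 51)]
163 [(138, 148, 132), (136, 147, 131), (138, 149, 133), (94, 96, 102), (83, 89, 79), (87, 93, 83), (85, 92, 81)]
175 [(136, 147, 132), (137, 149, 133), (134, 149, 131), (109, 106, 114), (82, 87, 80), (84, 88, 79), (85, 90, 83)]
187 [(138, 146, 134), (138, 149, 134), (135, 145, 130), (96, 95, 102), (82, 89, 82), (85, 90, 79), (84, 91, 82)]
199 [(136, 148, 134), (138, 149, 134), (139, 148, 134), (93, 93, 98), (85, 92, 81), (87, 92, 84), (89, 95, 88)]
211 [(137, 149, 133), (138, 148, 134), (136, 149, 131), (111, 111, 116), (89, 94, 86), (87, 97, 84), (70, 40, 31)]
223 [(136, 147, 133), (135, 146, 133), (134, 145, 130), (112, 117, 105), (86, 93, 81), (85, 95, 86), (85, 93, 84)]
235 [(131, 144, 127), (132, 144, 130), (113, 126, 112), (111, 122, 108), (85, 95, 85), (85, 93, 82), (84, 91, 82)]
```

View pics/w9.png

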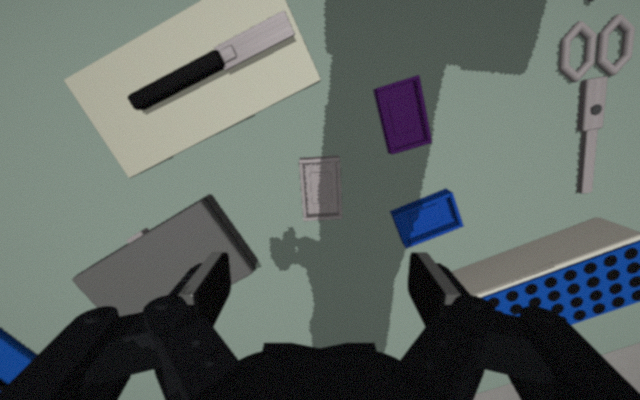

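Wrist view: the spatula lies on the mat. The mould (300-341, 157-218) is aligned under the jaws, the slide box is at (165,265), the purple decoy at (403,113) and the blue one at (427,218).

```bash
cat >> h.py <<'E'
def steel(c,x,y,z,r=.06,thr=-4,name='',show=True):
    """steel (r>g) blob nearest expected world point; min-area rect at height z"""
    im=cv2.GaussianBlur(c['image'],(0,0),.7).astype(int)
    m=((im[:,:,2]-im[:,:,1]>thr)&(im.max(2)>45)&(im[:,:,0]-im[:,:,1]<25)&(im[:,:,2]-im[:,:,0]<40)).astype(np.uint8)*255
    p=proj(c,[x,y,z]);R=int(np.hypot(*(proj(c,[x+r,y,z])-p)));q=np.zeros_like(m);cv2.circle(q,(int(p[0]),int(p[1])),R,255,-1)
    q=cv2.morphologyEx(m&q,cv2.MORPH_CLOSE,np.ones((3,3)));return axis(c,q,z,name)
def tf(pt):
    p,psi=st();a=np.radians(psi);d=np.array(pt[:2])-p[:2];return np.round([d[0]*np.cos(a)+d[1]*np.sin(a),d[0]*np.sin(a)-d[1]*np.cos(a)],4)
E
python3 - <<'E'
from h import *
import pickle
c=pickle.load(open('w9.pkl','rb'))
w=steel(c,.588,-.305,.018,.05,name='mould');print(w.round(3).tolist())
print('slide',tf(ray(c,207,197,.034)),tf(ray(c,258,265,.034)),'purple',tf(ray(c,376,90,.018)),tf(ray(c,389,153,.018)),'blue',tf(ray(c,393,212,.018)),tf(ray(c,406,246,.018)))
print('mould c',tf(w.mean(0)),'by hand',tf(ray(c,320.5,187.5,.016)))
E
```

```text
mould px [320.7 188. ] c [ 0.5901 -0.3041] yaw 161.13 size [0.0417 0.0685]
[[0.551, -0.312], [0.565, -0.273], [0.63, -0.295], [0.615, -0.337]]
slide [-0.008  -0.1113] [-0.083  -0.0651] purple [0.0926 0.0543] [0.0331 0.0704] blue [-0.0293  0.0785] [-0.0687  0.0955]
mould c [-0.0039  0.0017] by hand [-0.0029  0.0015]
```

Call:
{"fn": "apply_moves", "kwargs": {
  "commands": [
    [-0.18, 0.08, 0.7, -0.035],
    [0, 0, 0.7, 0],
    [0, 0, 0.7, 0],
    [0, 0, 0.7, 0],
    [0, 0, 0.7, 0]
  ]
}}

```text
clock: 25.85
eef_pos: [0.5898, -0.3041, 0.131]
tool_rot: [0.186, 0.982, -0.0, 0.0]
ft_force: [-0.5, 0.4, -0.1]
grip_width: 0.0854
grasp_force: 0.0
```

Call:
{"fn": "apply_moves", "kwargs": {
  "commands": [
    [0, 0, 0.7, 0],
    [0, 0, 0.7, 0],
    [0, 0, 0.7, 0],
    [0, 0, 0.7, 0],
    [0, 0, 0.7, 0]
  ]
}}

```text
clock: 26.27
eef_pos: [0.5899, -0.3042, 0.0609]
tool_rot: [0.186, 0.982, -0.0, 0.0]
ft_force: [-0.4, 0.7, -0.5]
grip_width: 0.0854
grasp_force: 0.0
```

Call:
{"fn": "apply_moves", "kwargs": {
  "commands": [
    [0, 0, 0.7, 0],
    [0, 0, 0.5, 0],
    [0, 0, 0.4, 0],
    [0, 0, 0.2, 0],
    [0, 0, 0.05, 0]
  ]
}}

```text
clock: 26.68
eef_pos: [0.5895, -0.304, 0.0233]
tool_rot: [0.186, 0.983, 0.0, -0.001]
ft_force: [-0.2, 0.4, -0.2]
grip_width: 0.0851
grasp_force: 0.0
```

Call:
{"fn": "apply_moves", "kwargs": {
  "commands": [
    [0, 0, 0, 0],
    [0, 0, 0, 0],
    [0, 0, 0, 0],
    [0, 0, 0, 0],
    [0, 0, 0, 0]
  ],
  "claw": 1
}}

```text
clock: 27.1
eef_pos: [0.5907, -0.3046, 0.0253]
tool_rot: [0.185, 0.983, -0.0, 0.001]
ft_force: [0.9, -0.6, 7.6]
grip_width: 0.0408
grasp_force: 63.2
```

Call:
{"fn": "apply_moves", "kwargs": {
  "commands": [
    [0, 0, 0, 0],
    [0, 0, 0, 0],
    [0, 0, 0, 0],
    [0, 0, 0, 0],
    [0, 0, -0.2, 0]
  ]
}}

```text
clock: 27.52
eef_pos: [0.5895, -0.304, 0.0276]
tool_rot: [0.185, 0.983, 0.0, -0.0]
ft_force: [0.4, -0.3, -0.8]
grip_width: 0.04
grasp_force: 61.9
```

Call:
{"fn": "apply_moves", "kwargs": {
  "commands": [
    [0, 0, -0.8, 0],
    [0, 0, -1, 0],
    [0, 0, -1, 0],
    [0, 0, -1, 0],
    [0, 0, -1, 0]
  ]
}}

```text
clock: 27.93
eef_pos: [0.5891, -0.3038, 0.124]
tool_rot: [0.185, 0.983, 0.0, -0.001]
ft_force: [-0.5, 0.3, -0.8]
grip_width: 0.0402
grasp_force: 61.9
```

Call:
{"fn": "apply_moves", "kwargs": {
  "commands": [
    [0, 0, -1, 0],
    [0, 0, -1, 0],
    [0, 0, -1, 0],
    [0, 0, -0.5, 0],
    [0, 0, 0, 0]
  ]
}}

```text
clock: 28.35
eef_pos: [0.591, -0.3047, 0.1967]
tool_rot: [0.185, 0.983, -0.001, 0.002]
ft_force: [-0.0, 0.0, -0.8]
grip_width: 0.0405
grasp_force: 61.9
```

Run:
```python
from h import *
to(.52,.195,.2,172.1)
```

```text
at [ 0.591  -0.3047  0.1967] psi 158.64
shift units [12.406 21.978 -0.166] roll units (after) -0.224
```

Call:
{"fn": "apply_moves", "kwargs": {
  "commands": [
    [0, 0, 0, -0.045],
    [0, 0, 0, -0.045],
    [0, 0, 0, -0.045],
    [0, 0, 0, -0.045],
    [0, 0, 0, -0.045]
  ]
}}

```text
clock: 28.77
eef_pos: [0.5889, -0.3037, 0.1915]
tool_rot: [0.067, 0.998, 0.001, -0.002]
ft_force: [0.1, 0.6, -1.4]
grip_width: 0.0403
grasp_force: 61.8
```

Call:
{"fn": "apply_moves", "kwargs": {
  "commands": [
    [0.35, 0.99, 0, 0],
    [0.35, 0.99, 0, 0],
    [0.35, 0.99, 0, 0],
    [0.35, 0.99, 0, 0],
    [0.35, 0.99, 0, 0]
  ]
}}

```text
clock: 29.18
eef_pos: [0.5674, -0.2001, 0.1917]
tool_rot: [0.069, 0.998, 0.001, -0.002]
ft_force: [0.2, 0.5, 0.1]
grip_width: 0.0403
grasp_force: 61.8
```

Call:
{"fn": "apply_moves", "kwargs": {
  "commands": [
    [0.35, 0.99, 0, 0],
    [0.35, 0.99, 0, 0],
    [0.35, 0.99, 0, 0],
    [0.35, 0.99, 0, 0],
    [0.35, 0.99, 0, 0]
  ]
}}

```text
clock: 29.6
eef_pos: [0.5462, -0.0973, 0.1919]
tool_rot: [0.069, 0.998, 0.0, -0.002]
ft_force: [0.1, 0.3, -0.3]
grip_width: 0.0403
grasp_force: 61.8
```

Call:
{"fn": "apply_moves", "kwargs": {
  "commands": [
    [0.35, 0.99, 0, 0],
    [0.35, 0.99, 0, 0],
    [0.35, 0.99, 0, 0],
    [0.35, 0.99, 0, 0],
    [0.35, 0.99, 0, 0]
  ]
}}

```text
clock: 30.02
eef_pos: [0.525, 0.0054, 0.192]
tool_rot: [0.069, 0.998, -0.0, -0.002]
ft_force: [0.8, 0.4, -0.6]
grip_width: 0.0403
grasp_force: 61.8
```

Call:
{"fn": "apply_moves", "kwargs": {
  "commands": [
    [0.35, 0.99, 0, 0],
    [0.35, 0.99, 0, 0],
    [0.35, 0.99, 0, 0],
    [0.35, 0.99, 0, 0],
    [0.35, 0.99, 0, 0]
  ]
}}

```text
clock: 30.43
eef_pos: [0.5039, 0.108, 0.1921]
tool_rot: [0.069, 0.998, -0.0, -0.002]
ft_force: [-0.4, 0.4, -0.8]
grip_width: 0.0403
grasp_force: 61.8
```

Call:
{"fn": "apply_moves", "kwargs": {
  "commands": [
    [0.35, 0.99, 0, 0],
    [0.35, 0.99, 0, 0],
    [0.35, 0.99, 0, 0],
    [0.35, 0.99, 0, 0],
    [0.35, 0.8, 0, 0]
  ]
}}

```text
clock: 30.85
eef_pos: [0.4824, 0.2073, 0.1921]
tool_rot: [0.068, 0.998, -0.001, -0.001]
ft_force: [-0.0, -0.5, -0.9]
grip_width: 0.0404
grasp_force: 61.8
```

```bash
cat >> h.py <<'E'
B0=np.array([.5736,.2232]);EX=np.array([.9906,-.137]);EY=np.array([.137,.9906])
def bx(x,y): return B0+x*EX+y*EY
E
python3 - <<'E'
from h import *
import pickle
# refine box from w8: rim/wall inner edges
to(*bx(-.084,-.025),.031,172.1);print(bot.get_obs()['grasp_force'],bot.get_obs()['grip_width'])
c=pickle.load(open('w8.pkl','rb'))
for u,v in[(168,32),(466,32),(447,200),(190,203)]:
    q=ray(c,u,v,.06)[:2];d=q-B0;print(u,v,q.round(4),'box',np.round([d@EX,d@EY],4))
for n,x,y,z,r in[('cup',.444,-.142,.03,.05),('knife',.448,-.017,.012,.1)]:
    pass
t=cap('top','t10.png');
steel(t,.444,-.142,.032,.05,name='cup');steel(t,.448,-.017,.012,.09,name='knife');steel(t,.62,-.01,.01,.1,name='sciss')
E
```

```text
at [0.4824 0.2073 0.1921] psi 172.18
shift units [-0.208  0.161  8.053] roll units (after) 0.001
61.83480620384216 0.040398779643520455
168 32 [0.4558 0.3125] box [-0.1289  0.0723]
466 32 [0.7099 0.2773] box [0.1277 0.0722]
447 200 [0.6908 0.1281] box [ 0.1292 -0.0781]
190 203 [0.4353 0.1604] box [-0.1284 -0.0811]
cup px [361. 254.] c [ 0.4417 -0.1436] yaw 91.12 size [0.0515 0.0511]
knife px [321.7 251.5] c [ 0.4474 -0.017 ] yaw 10.97 size [0.0223 0.1552]
sciss px [320.8 197.7] c [ 0.6239 -0.0106] yaw 178.37 size [0.1675 0.067 ]
```

Call:
{"fn": "apply_moves", "kwargs": {
  "commands": [
    [-0.2, 0.1, 0.6, 0],
    [0, 0, 0.7, 0],
    [0, 0, 0.7, 0],
    [0, 0, 0.7, 0],
    [0, 0, 0.7, 0]
  ]
}}

```text
clock: 31.32
eef_pos: [0.4868, 0.2071, 0.1237]
tool_rot: [0.069, 0.998, -0.001, -0.001]
ft_force: [-0.1, 0.1, -0.5]
grip_width: 0.0405
grasp_force: 61.9
```

Call:
{"fn": "apply_moves", "kwargs": {
  "commands": [
    [0, 0, 0.7, 0],
    [0, 0, 0.7, 0],
    [0, 0, 0.7, 0],
    [0, 0, 0.7, 0],
    [0, 0, 0.5, 0]
  ]
}}

```text
clock: 31.73
eef_pos: [0.4862, 0.2068, 0.0572]
tool_rot: [0.069, 0.998, -0.001, -0.002]
ft_force: [-0.8, 0.2, -1.6]
grip_width: 0.0405
grasp_force: 61.9
```

Call:
{"fn": "apply_moves", "kwargs": {
  "commands": [
    [0, 0, 0.5, 0],
    [0, 0, 0.3, 0],
    [0, 0, 0.2, 0],
    [0, 0, 0.2, 0],
    [0, 0, 0.1, 0]
  ]
}}

```text
clock: 32.15
eef_pos: [0.488, 0.2075, 0.0367]
tool_rot: [0.069, 0.998, -0.001, 0.001]
ft_force: [-11.4, -1.7, 34.0]
grip_width: 0.0407
grasp_force: 72.5
```

Call:
{"fn": "apply_moves", "kwargs": {
  "commands": [
    [0, 0, 0, 0],
    [0, 0, 0, 0],
    [0, 0, 0, 0],
    [0, 0, 0, 0],
    [0, 0, 0, 0]
  ],
  "claw": 0.4
}}

```text
clock: 32.57
eef_pos: [0.4891, 0.2115, 0.0366]
tool_rot: [0.068, 0.998, 0.004, 0.001]
ft_force: [-5.2, 9.1, 9.1]
grip_width: 0.0512
grasp_force: 6.0
```

Call:
{"fn": "apply_moves", "kwargs": {
  "commands": [
    [0, 0, -0.3, 0],
    [0, 0, -0.8, 0],
    [0, 0, -1, 0],
    [0, 0, -1, 0],
    [0, 0, -1, 0]
  ]
}}

```text
clock: 32.98
eef_pos: [0.4881, 0.2076, 0.1173]
tool_rot: [0.069, 0.998, -0.0, 0.0]
ft_force: [0.4, 0.6, 0.5]
grip_width: 0.0512
grasp_force: 0.0
```

Call:
{"fn": "apply_moves", "kwargs": {
  "commands": [
    [0, 0, -1, 0],
    [0, 0, -1, 0],
    [0, 0, -1, 0],
    [0, 0, -1, 0],
    [0, 0, -0.3, 0]
  ]
}}

```text
clock: 33.4
eef_pos: [0.4898, 0.2083, 0.2059]
tool_rot: [0.069, 0.998, 0.001, 0.003]
ft_force: [0.4, 0.8, -0.2]
grip_width: 0.0513
grasp_force: 0.0
```

Run:
```python
from h import *
import pickle
c=cap('wrist','w11.png');pickle.dump(c,open('w11.pkl','wb'))
print('tcp px',proj(c,[*st()[0][:2],.01]))
to(.443,-.143,.2,172)
```

```text
tcp px [318.73916401 181.75892259]
at [0.4898 0.2084 0.2056] psi 172.13
shift units [ -0.087 -17.724   0.28 ] roll units (after) 0.002
```

Run:
```python
import cv2,numpy as np
a=cv2.resize(cv2.imread('pics/w11.png')[0:300,100:600],(700,420))
cv2.imwrite('pics/v13.png',a)
```

```text
(no output)
```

View pics/v13.png

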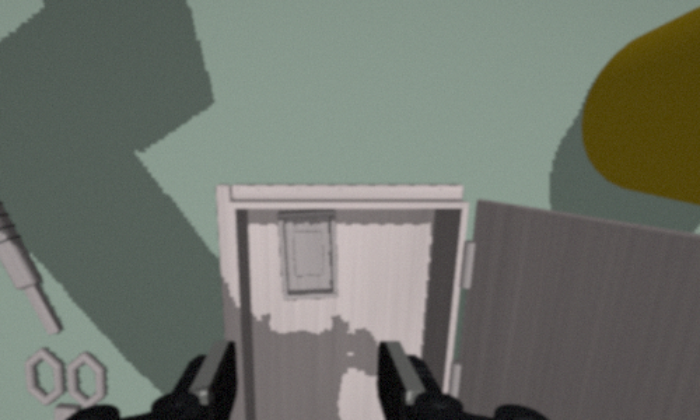

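The mould lies flat in the box at its -x end, at (307,252) in the crop; the lid stays open. Next is the cup.

Call:
{"fn": "apply_moves", "kwargs": {
  "commands": [
    [0, -0.98, 0, 0],
    [0, -0.98, 0, 0],
    [0, -0.98, 0, 0],
    [0, -0.98, 0, 0],
    [0, -0.98, 0, 0]
  ],
  "claw": 0
}}

```text
clock: 33.87
eef_pos: [0.4738, 0.1097, 0.2007]
tool_rot: [0.068, 0.998, -0.0, -0.001]
ft_force: [0.1, 0.1, -0.4]
grip_width: 0.0851
grasp_force: 0.0
```

Call:
{"fn": "apply_moves", "kwargs": {
  "commands": [
    [0, -0.98, 0, 0],
    [0, -0.98, 0, 0],
    [0, -0.98, 0, 0],
    [0, -0.98, 0, 0],
    [0, -0.98, 0, 0]
  ]
}}

```text
clock: 34.28
eef_pos: [0.4603, 0.0126, 0.2008]
tool_rot: [0.069, 0.998, -0.0, -0.001]
ft_force: [0.1, -0.0, -1.2]
grip_width: 0.0856
grasp_force: 0.0
```

Call:
{"fn": "apply_moves", "kwargs": {
  "commands": [
    [0, -0.98, 0, 0],
    [0, -0.98, 0, 0],
    [0, -0.98, 0, 0],
    [0, -0.98, 0, 0],
    [0, -0.98, 0, 0]
  ]
}}

```text
clock: 34.7
eef_pos: [0.4469, -0.0844, 0.2008]
tool_rot: [0.069, 0.998, -0.0, -0.001]
ft_force: [-0.1, -0.4, 0.5]
grip_width: 0.0854
grasp_force: 0.0
```

Call:
{"fn": "apply_moves", "kwargs": {
  "commands": [
    [0, -0.98, 0, 0],
    [0, -0.98, 0, 0],
    [0, -0.98, 0, 0],
    [0, 0, 0, 0.11],
    [0, 0, 0, 0.11]
  ]
}}

```text
clock: 35.12
eef_pos: [0.4388, -0.1428, 0.2007]
tool_rot: [0.187, 0.982, -0.0, -0.001]
ft_force: [-0.4, 0.1, 0.4]
grip_width: 0.0851
grasp_force: 0.0
```

Call:
{"fn": "apply_moves", "kwargs": {
  "commands": [
    [0, 0, 0, 0.11],
    [0, 0, 0, 0.11],
    [0, 0, 0, 0.11],
    [0, 0, 0, 0.11],
    [0, 0, 0, 0.11]
  ]
}}

```text
clock: 35.53
eef_pos: [0.439, -0.1417, 0.2007]
tool_rot: [0.457, 0.889, -0.0, -0.001]
ft_force: [0.5, -0.8, -0.6]
grip_width: 0.0855
grasp_force: 0.0
```

Call:
{"fn": "apply_moves", "kwargs": {
  "commands": [
    [0, 0, 0, 0.11],
    [0, 0, 0, 0.11],
    [0, 0, 0, 0.11],
    [0, 0, 0, 0.11],
    [0, 0, 0, 0.11]
  ]
}}

```text
clock: 35.95
eef_pos: [0.439, -0.1417, 0.2007]
tool_rot: [0.691, 0.723, -0.0, -0.001]
ft_force: [0.2, 0.9, -0.3]
grip_width: 0.0858
grasp_force: 0.0
```

Call:
{"fn": "apply_moves", "kwargs": {
  "commands": [
    [0, 0, 0, 0.11],
    [0, 0, 0, 0.07],
    [0, 0, 0, 0],
    [0, 0, 0, 0],
    [0, 0, 0, 0]
  ]
}}

```text
clock: 36.37
eef_pos: [0.4393, -0.1416, 0.2013]
tool_rot: [0.753, 0.658, -0.0, -0.0]
ft_force: [-0.6, 0.9, 0.8]
grip_width: 0.0854
grasp_force: 0.0
```

Run:
```python
from h import *
import pickle
c=cap('wrist','w12.png');pickle.dump(c,open('w12.pkl','wb'))
w=steel(c,.443,-.143,.032,.045,name='cup');to(*w.mean(0),.031,82)
```

```text
cup px [322. 190.] c [ 0.4427 -0.1438] yaw 172.23 size [0.0523 0.0511]
at [ 0.4394 -0.1417  0.2015] psi 82.21
shift units [-0.083  0.175  8.524] roll units (after) 0.004
```

Call:
{"fn": "apply_moves", "kwargs": {
  "commands": [
    [-0.08, 0.17, 0.7, 0],
    [0, 0, 0.7, 0],
    [0, 0, 0.7, 0],
    [0, 0, 0.7, 0],
    [0, 0, 0.7, 0]
  ]
}}

```text
clock: 36.83
eef_pos: [0.4428, -0.1438, 0.1312]
tool_rot: [0.754, 0.657, 0.0, 0.0]
ft_force: [-0.7, -0.3, -0.3]
grip_width: 0.0851
grasp_force: 0.0
```

Call:
{"fn": "apply_moves", "kwargs": {
  "commands": [
    [0, 0, 0.7, 0],
    [0, 0, 0.7, 0],
    [0, 0, 0.7, 0],
    [0, 0, 0.7, 0],
    [0, 0, 0.7, 0]
  ]
}}

```text
clock: 37.25
eef_pos: [0.4428, -0.1438, 0.0612]
tool_rot: [0.754, 0.657, 0.0, 0.0]
ft_force: [0.0, -0.1, 1.0]
grip_width: 0.0856
grasp_force: 0.0
```

Call:
{"fn": "apply_moves", "kwargs": {
  "commands": [
    [0, 0, 0.7, 0],
    [0, 0, 0.5, 0],
    [0, 0, 0.3, 0],
    [0, 0, 0.05, 0],
    [0, 0, 0, 0]
  ]
}}

```text
clock: 37.67
eef_pos: [0.4427, -0.1437, 0.0307]
tool_rot: [0.754, 0.657, -0.0, -0.0]
ft_force: [0.1, -0.1, 0.4]
grip_width: 0.0852
grasp_force: 0.0
```

Call:
{"fn": "apply_moves", "kwargs": {
  "commands": [
    [0, 0, 0, 0],
    [0, 0, 0, 0],
    [0, 0, 0, 0],
    [0, 0, 0, 0],
    [0, 0, 0, 0]
  ],
  "claw": 1
}}

```text
clock: 38.08
eef_pos: [0.4433, -0.144, 0.0325]
tool_rot: [0.754, 0.657, 0.0, 0.001]
ft_force: [-1.9, 1.3, 9.8]
grip_width: 0.0503
grasp_force: 60.4
```

Call:
{"fn": "apply_moves", "kwargs": {
  "commands": [
    [0, 0, 0, 0],
    [0, 0, 0, 0],
    [0, 0, 0, 0],
    [0, 0, 0, 0],
    [0, 0, -0.2, 0]
  ]
}}

```text
clock: 38.5
eef_pos: [0.4429, -0.1438, 0.0355]
tool_rot: [0.754, 0.657, 0.0, 0.0]
ft_force: [-0.5, 0.2, -2.6]
grip_width: 0.0504
grasp_force: 62.2
```

Call:
{"fn": "apply_moves", "kwargs": {
  "commands": [
    [0, 0, -0.6, 0],
    [0, 0, -1, 0],
    [0, 0, -1, 0],
    [0, 0, -1, 0],
    [0, 0, -1, 0]
  ]
}}

```text
clock: 38.92
eef_pos: [0.4427, -0.1437, 0.1281]
tool_rot: [0.754, 0.657, 0.0, 0.0]
ft_force: [0.5, 0.0, -0.4]
grip_width: 0.0504
grasp_force: 62.3
```

Call:
{"fn": "apply_moves", "kwargs": {
  "commands": [
    [0, 0, -1, 0],
    [0, 0, -1, 0],
    [0, 0, -0.5, 0],
    [0, 0, 0, 0],
    [0, 0, 0, 0]
  ]
}}

```text
clock: 39.33
eef_pos: [0.4431, -0.1438, 0.1774]
tool_rot: [0.754, 0.657, 0.0, 0.001]
ft_force: [-0.2, -0.3, -0.5]
grip_width: 0.0503
grasp_force: 62.3
```

Run:
```python
from h import *
to(*bx(-.070,.034),.17,82)
```

```text
at [ 0.4431 -0.1438  0.1774] psi 82.14
shift units [20.772  0.454  0.372] roll units (after) 0.002
```

Call:
{"fn": "apply_moves", "kwargs": {
  "commands": [
    [0.7, 0, 0, 0],
    [1, 0.1, 0, 0],
    [1, 0.1, 0, 0],
    [1, 0.1, 0, 0],
    [1, 0.1, 0, 0]
  ]
}}

```text
clock: 39.75
eef_pos: [0.4626, -0.0508, 0.1754]
tool_rot: [0.754, 0.657, -0.001, -0.001]
ft_force: [0.7, 0.7, -0.7]
grip_width: 0.0502
grasp_force: 62.3
```

Call:
{"fn": "apply_moves", "kwargs": {
  "commands": [
    [1, 0, 0, 0],
    [1, 0, 0, 0],
    [1, 0, 0, 0],
    [1, 0, 0, 0],
    [1, 0, 0, 0]
  ]
}}

```text
clock: 40.17
eef_pos: [0.4762, 0.0482, 0.1753]
tool_rot: [0.754, 0.657, -0.001, -0.001]
ft_force: [-0.5, 0.2, -1.7]
grip_width: 0.0504
grasp_force: 62.3
```

Call:
{"fn": "apply_moves", "kwargs": {
  "commands": [
    [1, 0, 0, 0],
    [1, 0, 0, 0],
    [1, 0, 0, 0],
    [1, 0, 0, 0],
    [1, 0, 0, 0]
  ]
}}

```text
clock: 40.58
eef_pos: [0.49, 0.1471, 0.1752]
tool_rot: [0.754, 0.657, -0.001, -0.001]
ft_force: [0.2, -0.8, -1.1]
grip_width: 0.0505
grasp_force: 62.3
```

Call:
{"fn": "apply_moves", "kwargs": {
  "commands": [
    [1, 0, 0, 0],
    [1, 0, 0, 0],
    [1, 0, 0, 0],
    [0.8, 0, 0, 0],
    [0.5, 0, 0, 0]
  ]
}}

```text
clock: 41.0
eef_pos: [0.5019, 0.2329, 0.1751]
tool_rot: [0.753, 0.658, -0.001, -0.001]
ft_force: [0.4, -0.1, -0.1]
grip_width: 0.0501
grasp_force: 62.3
```

Call:
{"fn": "apply_moves", "kwargs": {
  "commands": [
    [0.4, 0, 0.3, 0],
    [0, 0, 0.7, 0],
    [0, 0, 0.7, 0],
    [0, 0, 0.7, 0],
    [0, 0, 0.7, 0]
  ]
}}

```text
clock: 41.42
eef_pos: [0.5031, 0.2388, 0.1131]
tool_rot: [0.754, 0.657, -0.001, -0.0]
ft_force: [0.4, 0.1, -1.5]
grip_width: 0.0503
grasp_force: 62.3
```

Run:
```python
from h import *
to(*bx(-.070,.028),.0395,82)
o=bot.get_obs();print(o['grip_width'],o['ft_force'])
```

```text
at [0.5031 0.2388 0.1131] psi 82.11
shift units [1.111 0.097 3.681] roll units (after) 0.002
0.0502922282462897 [ 0.42145851  0.07159307 -1.53722423]
```

Call:
{"fn": "apply_moves", "kwargs": {
  "commands": [
    [0.4, 0.05, 0, 0],
    [0.4, 0.05, 0, 0],
    [0.3, 0, 0.5, 0],
    [0, 0, 0.6, 0],
    [0, 0, 0.6, 0]
  ]
}}

```text
clock: 41.83
eef_pos: [0.51, 0.2626, 0.0813]
tool_rot: [0.754, 0.657, 0.002, 0.0]
ft_force: [0.1, -0.0, -1.6]
grip_width: 0.0503
grasp_force: 62.4
```

Call:
{"fn": "apply_moves", "kwargs": {
  "commands": [
    [0, 0, 0.6, 0],
    [0, 0, 0.6, 0],
    [0, 0, 0.4, 0],
    [0, 0, 0.2, 0],
    [0, 0, 0.1, 0]
  ]
}}

```text
clock: 42.25
eef_pos: [0.5087, 0.2613, 0.0424]
tool_rot: [0.754, 0.657, -0.0, -0.0]
ft_force: [0.5, -0.4, -0.1]
grip_width: 0.0504
grasp_force: 62.4
```

Run:
```python
from h import *
to(*bx(-.070,.028),.0375,82)
o=bot.get_obs();print(o['grip_width'],o['ft_force'])
```

```text
at [0.5087 0.2613 0.0424] psi 82.16
shift units [-0.044 -0.027  0.246] roll units (after) 0.003
0.05036738037970397 [ 0.46042048 -0.44195212 -0.10415102]
```

Call:
{"fn": "apply_moves", "kwargs": {
  "commands": [
    [0, 0, 0.08, 0],
    [0, 0, 0.06, 0],
    [0, 0, 0.05, 0],
    [0, 0, 0, 0],
    [0, 0, 0, 0]
  ]
}}

```text
clock: 42.67
eef_pos: [0.509, 0.2611, 0.0395]
tool_rot: [0.754, 0.657, 0.0, 0.0]
ft_force: [0.7, 0.4, -1.5]
grip_width: 0.0503
grasp_force: 62.4
```

Call:
{"fn": "apply_moves", "kwargs": {
  "commands": [
    [0, 0, 0, 0],
    [0, 0, 0, 0],
    [0, 0, 0, 0],
    [0, 0, 0, 0],
    [0, 0, 0, 0]
  ],
  "claw": 0.28
}}

```text
clock: 43.08
eef_pos: [0.5089, 0.2611, 0.0392]
tool_rot: [0.754, 0.657, 0.0, 0.0]
ft_force: [-1.0, -0.2, 0.8]
grip_width: 0.0613
grasp_force: 0.0
```

Call:
{"fn": "apply_moves", "kwargs": {
  "commands": [
    [0, 0, -0.2, 0],
    [0, 0, -0.5, 0],
    [0, 0, -0.8, 0],
    [0, 0, -1, 0],
    [0, 0, -1, 0]
  ]
}}

```text
clock: 43.5
eef_pos: [0.5086, 0.2609, 0.1104]
tool_rot: [0.754, 0.657, -0.0, -0.0]
ft_force: [0.9, -0.1, -0.0]
grip_width: 0.0616
grasp_force: 0.0
```

Call:
{"fn": "apply_moves", "kwargs": {
  "commands": [
    [-0.5, 0, -1, 0],
    [-1, 0, -1, 0],
    [-1, 0, -1, 0],
    [-1, 0, -1, 0],
    [-1, 0, -1, 0]
  ]
}}

```text
clock: 43.92
eef_pos: [0.4962, 0.1711, 0.2112]
tool_rot: [0.754, 0.657, 0.001, 0.0]
ft_force: [-0.2, -0.5, -0.9]
grip_width: 0.0615
grasp_force: 0.0
```

Run:
```python
from h import *
import pickle
c=cap('wrist','w13.png');pickle.dump(c,open('w13.pkl','wb'));t=cap('top','t13.png')
p=bx(-.07,.028);w=steel(c,*p,.036,.045,thr=-30,name='box?');im=c['image']
q=proj(c,[*p,.036]);print(q)
g=cv2.cvtColor(im,cv2.COLOR_BGR2GRAY)
h=cv2.HoughCircles(cv2.medianBlur(g,3),cv2.HOUGH_GRADIENT,1,20,param1=60,param2=15,minRadius=12,maxRadius=50)
if h is not None:
  for a in h[0][:6]: print(a, ray(c,a[0],a[1],.036)-np.array([*B0,0]))
steel(t,.448,-.017,.012,.09,name='knife');steel(t,.62,-.01,.01,.1,name='sciss')
to(.447,-.017,.2,101)
```

```text
box? px [317.  92.] c [0.5075 0.2596] yaw 33.76 size [0.083  0.0829]
[317.49230688  92.8264291 ]
[596.5 193.5  49.4] [ 0.2021684  -0.09680085  0.036     ]
[318.5  92.5  25.7] [-0.064543    0.03748138  0.036     ]
[303.5  78.5  49.4] [-0.07647848  0.05128704  0.036     ]
[293.5 158.5  44.9] [-0.09721473 -0.01961754  0.036     ]
[576.5 189.5  38.2] [ 0.18158377 -0.08973556  0.036     ]
[298.5 182.5  49.4] [-0.09609072 -0.0440888   0.036     ]
knife px [321.8 251.4] c [ 0.4474 -0.0174] yaw 10.88 size [0.0218 0.1563]
sciss px [323.9 197.6] c [ 0.6245 -0.0209] yaw 167.21 size [0.1701 0.0677]
at [0.4982 0.1703 0.214 ] psi 81.96
shift units [-9.632 -1.224  0.702] roll units (after) -0.317
```

Call:
{"fn": "apply_moves", "kwargs": {
  "commands": [
    [-0.95, -0.15, 0, 0],
    [-0.95, -0.15, 0, 0],
    [-0.95, -0.15, 0, 0],
    [-0.95, -0.15, 0, 0],
    [-0.95, -0.15, 0, 0]
  ],
  "claw": 0
}}

```text
clock: 44.43
eef_pos: [0.4682, 0.0796, 0.2089]
tool_rot: [0.754, 0.657, 0.0, -0.0]
ft_force: [-0.4, 0.4, -0.2]
grip_width: 0.0852
grasp_force: 0.0
```

Call:
{"fn": "apply_moves", "kwargs": {
  "commands": [
    [-0.95, -0.15, 0, 0],
    [-0.95, -0.15, 0, 0],
    [-0.95, -0.15, 0, 0],
    [-0.95, -0.15, 0, 0],
    [-0.95, -0.15, 0, 0]
  ]
}}

```text
clock: 44.85
eef_pos: [0.4405, -0.0125, 0.209]
tool_rot: [0.754, 0.657, 0.0, -0.0]
ft_force: [0.4, -0.4, -0.2]
grip_width: 0.0852
grasp_force: 0.0
```

Call:
{"fn": "apply_moves", "kwargs": {
  "commands": [
    [0, 0, 0, -0.11],
    [0, 0, 0, -0.11],
    [0, 0, 0, -0.11],
    [0, 0, 0, -0.11],
    [0, 0, 0, -0.11]
  ]
}}

```text
clock: 45.27
eef_pos: [0.4408, -0.0118, 0.209]
tool_rot: [0.534, 0.846, 0.0, -0.0]
ft_force: [0.4, -0.7, 0.1]
grip_width: 0.0853
grasp_force: 0.0
```

Call:
{"fn": "apply_moves", "kwargs": {
  "commands": [
    [0, 0, 0, -0.11],
    [0, 0, 0, -0.11],
    [0, 0, 0, -0.11],
    [0, 0, 0, -0.11],
    [0, 0, 0, -0.11]
  ]
}}

```text
clock: 45.68
eef_pos: [0.4408, -0.0116, 0.2089]
tool_rot: [0.271, 0.962, 0.0, -0.0]
ft_force: [-0.6, -0.3, -1.1]
grip_width: 0.0854
grasp_force: 0.0
```

Call:
{"fn": "apply_moves", "kwargs": {
  "commands": [
    [0, 0, 0, -0.11],
    [0, 0, 0, -0.11],
    [0, 0, 0, -0.11],
    [0, 0, 0, -0.11],
    [0, 0, 0, -0.11]
  ]
}}

```text
clock: 46.1
eef_pos: [0.4408, -0.0116, 0.2089]
tool_rot: [-0.013, 1.0, 0.0, -0.0]
ft_force: [0.3, 0.1, -0.5]
grip_width: 0.0851
grasp_force: 0.0
```

Call:
{"fn": "apply_moves", "kwargs": {
  "commands": [
    [0, 0, 0, -0.11],
    [0, 0, 0, -0.06],
    [0, 0, 0, 0],
    [0, 0, 0, 0],
    [0, 0, 0, 0]
  ]
}}

```text
clock: 46.52
eef_pos: [0.4408, -0.0119, 0.209]
tool_rot: [-0.098, 0.995, 0.0, -0.0]
ft_force: [1.2, 0.1, 0.0]
grip_width: 0.0853
grasp_force: 0.0
```

Run:
```python
from h import *
import pickle
c=cap('wrist','w14.png');pickle.dump(c,open('w14.pkl','wb'))
w=steel(c,.447,-.017,.012,.09,name='knife');to(.437,-.019,.025,191)
t=cap('top','t14.png');steel(t,.62,-.01,.01,.1,name='sciss')
im=c['image'];p=proj(c,[.437,-.019,.012]).astype(int);print(p)
# width profile along rows (tool x = up)
m=(im[:,:,2].astype(int)-im[:,:,1]>-4)
for v in range(p[1]-80,p[1]+90,10):
    x=np.where(m[v,p[0]-60:p[0]+60])[0]; print(v,(x.min()+p[0]-60,x.max()+p[0]-60,len(x)) if len(x) else None)
```

```text
knife px [311.5 184. ] c [ 0.4489 -0.0191] yaw 11.33 size [0.0172 0.1555]
at [ 0.4408 -0.012   0.2091] psi 191.29
shift units [ 0.254 -0.305  9.203] roll units (after) 0.005
sciss px [320.8 198.2] c [ 0.6222 -0.0107] yaw 178.44 size [0.1707 0.067 ]
[313 178]
98 None
108 None
118 (np.int64(304), np.int64(320), 17)
128 (np.int64(303), np.int64(320), 18)
138 (np.int64(303), np.int64(319), 16)
148 (np.int64(304), np.int64(320), 17)
158 (np.int64(304), np.int64(319), 16)
168 (np.int64(303), np.int64(320), 18)
178 (np.int64(304), np.int64(319), 16)
188 (np.int64(305), np.int64(319), 15)
198 (np.int64(304), np.int64(320), 17)
208 (np.int64(304), np.int64(319), 16)
218 (np.int64(305), np.int64(319), 15)
228 (np.int64(308), np.int64(316), 9)
238 (np.int64(307), np.int64(316), 10)
248 (np.int64(308), np.int64(317), 10)
258 None
```

Call:
{"fn": "apply_moves", "kwargs": {
  "commands": [
    [0.18, -0.43, 0.7, 0],
    [0, 0, 0.7, 0],
    [0, 0, 0.7, 0],
    [0, 0, 0.7, 0],
    [0, 0, 0.7, 0]
  ]
}}

```text
clock: 47.03
eef_pos: [0.439, -0.0214, 0.1386]
tool_rot: [-0.098, 0.995, 0.0, 0.0]
ft_force: [-0.4, -0.1, 0.2]
grip_width: 0.0853
grasp_force: 0.0
```

Call:
{"fn": "apply_moves", "kwargs": {
  "commands": [
    [0, 0, 0.7, 0],
    [0, 0, 0.7, 0],
    [0, 0, 0.7, 0],
    [0, 0, 0.7, 0],
    [0, 0, 0.7, 0]
  ]
}}

```text
clock: 47.45
eef_pos: [0.4391, -0.0214, 0.0685]
tool_rot: [-0.098, 0.995, -0.0, 0.0]
ft_force: [0.2, -0.6, -0.3]
grip_width: 0.0854
grasp_force: 0.0
```

Call:
{"fn": "apply_moves", "kwargs": {
  "commands": [
    [0, 0, 0.7, 0],
    [0, 0, 0.7, 0],
    [0, 0, 0.5, 0],
    [0, 0, 0.2, 0],
    [0, 0, 0.08, 0]
  ]
}}

```text
clock: 47.87
eef_pos: [0.4384, -0.0214, 0.0248]
tool_rot: [-0.099, 0.995, 0.0, -0.001]
ft_force: [-0.6, -1.0, 0.1]
grip_width: 0.0852
grasp_force: 0.0
```

Call:
{"fn": "apply_moves", "kwargs": {
  "commands": [
    [0, 0, 0, 0],
    [0, 0, 0, 0],
    [0, 0, 0, 0],
    [0, 0, 0, 0],
    [0, 0, 0, 0]
  ],
  "claw": 1
}}

```text
clock: 48.28
eef_pos: [0.4394, -0.0214, 0.026]
tool_rot: [-0.099, 0.995, -0.0, 0.001]
ft_force: [-0.8, 0.3, -0.4]
grip_width: 0.0258
grasp_force: 0.0
```

Call:
{"fn": "apply_moves", "kwargs": {
  "commands": [
    [0, 0, 0, 0],
    [0, 0, 0, 0],
    [0, 0, 0, 0],
    [0, 0, 0, 0],
    [0, 0, -0.2, 0]
  ]
}}

```text
clock: 48.7
eef_pos: [0.4386, -0.0214, 0.0294]
tool_rot: [-0.099, 0.995, 0.0, -0.0]
ft_force: [0.7, 0.3, -0.4]
grip_width: 0.0162
grasp_force: 58.9
```

Call:
{"fn": "apply_moves", "kwargs": {
  "commands": [
    [0, 0, -0.6, 0],
    [0, 0, -1, 0],
    [0, 0, -1, 0],
    [0, 0, -1, 0],
    [0, 0, -1, 0]
  ]
}}

```text
clock: 49.12
eef_pos: [0.4385, -0.0214, 0.1223]
tool_rot: [-0.099, 0.995, 0.0, -0.0]
ft_force: [0.2, 1.0, -0.3]
grip_width: 0.0159
grasp_force: 58.9
```

Call:
{"fn": "apply_moves", "kwargs": {
  "commands": [
    [0, 0, -0.7, 0.06],
    [0, 0, 0, 0.06],
    [0, 0, 0, 0.07],
    [0, 0, 0, 0.07],
    [0, 0, 0, 0.06]
  ]
}}

```text
clock: 49.53
eef_pos: [0.4387, -0.0214, 0.1356]
tool_rot: [0.07, 0.998, -0.0, -0.0]
ft_force: [-0.2, -0.3, -1.4]
grip_width: 0.0161
grasp_force: 58.9
```

Run:
```python
from h import *
print(bot.get_obs()['grip_width'],bot.get_obs()['grasp_force'])
to(*bx(.022,-.040),.14,172.1)
c=cap('wrist','w15.png');im=c['image'];m=(im[:,:,2].astype(int)-im[:,:,1]>-4)
print([(v,np.where(m[v,260:380])[0][[0,-1]]+260) for v in range(40,260,15) if m[v,260:380].any()])
```

```text
0.016099791037086923 58.897883892059326
at [ 0.4387 -0.0214  0.1356] psi 171.94
shift units [-6.071 11.057 -0.218] roll units (after) -0.003
[(130, array([300, 339])), (145, array([300, 338])), (160, array([300, 338])), (175, array([301, 338])), (190, array([302, 337])), (205, array([301, 338])), (220, array([301, 337])), (235, array([301, 337])), (250, array([282, 357]))]
```

Call:
{"fn": "apply_moves", "kwargs": {
  "commands": [
    [-0.4, 0.73, -0.2, 0],
    [-0.4, 0.73, 0, 0],
    [-0.4, 0.73, 0, 0],
    [-0.4, 0.73, 0, 0],
    [-0.4, 0.73, 0, 0]
  ]
}}

```text
clock: 50.0
eef_pos: [0.4887, 0.046, 0.1394]
tool_rot: [0.068, 0.998, -0.0, -0.0]
ft_force: [0.4, 0.0, -1.8]
grip_width: 0.0159
grasp_force: 58.9
```

Call:
{"fn": "apply_moves", "kwargs": {
  "commands": [
    [-0.4, 0.73, 0, 0],
    [-0.4, 0.73, 0, 0],
    [-0.4, 0.73, 0, 0],
    [-0.4, 0.73, 0, 0],
    [-0.4, 0.73, 0, 0]
  ]
}}

```text
clock: 50.42
eef_pos: [0.5383, 0.113, 0.1393]
tool_rot: [0.068, 0.998, -0.0, -0.0]
ft_force: [0.6, 0.1, -0.9]
grip_width: 0.016
grasp_force: 58.9
```

Call:
{"fn": "apply_moves", "kwargs": {
  "commands": [
    [-0.4, 0.75, 0, 0],
    [-0.4, 0.75, 0, 0],
    [-0.4, 0.75, 0, 0],
    [-0.4, 0.75, 0, 0],
    [-0.4, 0.75, 0, 0]
  ]
}}

```text
clock: 50.83
eef_pos: [0.5881, 0.1817, 0.1391]
tool_rot: [0.068, 0.998, -0.0, -0.0]
ft_force: [-0.8, -0.0, -1.3]
grip_width: 0.0159
grasp_force: 58.9
```

Run:
```python
from h import *
to(*bx(.022,-.040),.031,172.1);print(bot.get_obs()['grip_width'],bot.get_obs()['grasp_force'])
```

```text
at [0.5881 0.1817 0.1391] psi 172.22
shift units [-0.098 -0.046  5.405] roll units (after) 0.002
0.015934871373714053 58.933029770851135
```

Call:
{"fn": "apply_moves", "kwargs": {
  "commands": [
    [-0.1, 0, 0.6, 0],
    [0, 0, 0.7, 0],
    [0, 0, 0.7, 0],
    [0, 0, 0.7, 0],
    [0, 0, 0.7, 0]
  ]
}}

```text
clock: 51.25
eef_pos: [0.589, 0.18, 0.0697]
tool_rot: [0.068, 0.998, -0.001, -0.001]
ft_force: [-0.1, 0.6, -1.4]
grip_width: 0.0157
grasp_force: 58.9
```

Call:
{"fn": "apply_moves", "kwargs": {
  "commands": [
    [0, 0, 0.7, 0],
    [0, 0, 0.5, 0],
    [0, 0, 0.4, 0],
    [0, 0, 0.2, 0],
    [0, 0, 0.1, 0]
  ]
}}

```text
clock: 51.67
eef_pos: [0.5904, 0.1806, 0.0387]
tool_rot: [0.069, 0.998, -0.0, 0.001]
ft_force: [-13.3, -2.9, 37.9]
grip_width: 0.0159
grasp_force: 73.1
```

Call:
{"fn": "apply_moves", "kwargs": {
  "commands": [
    [0, 0, 0, 0],
    [0, 0, 0, 0],
    [0, 0, 0, 0],
    [0, 0, 0, 0],
    [0, 0, 0, 0]
  ],
  "claw": 0.62
}}

```text
clock: 52.08
eef_pos: [0.5912, 0.1882, 0.0389]
tool_rot: [0.066, 0.998, 0.007, 0.002]
ft_force: [-8.7, 18.1, 19.9]
grip_width: 0.0325
grasp_force: 12.6
```

Call:
{"fn": "apply_moves", "kwargs": {
  "commands": [
    [0, 0, -0.2, 0],
    [0, 0, -0.5, 0],
    [0, 0, -0.8, 0],
    [0, 0, -1, 0],
    [0, 0, -1, 0]
  ]
}}

```text
clock: 52.5
eef_pos: [0.5894, 0.18, 0.1039]
tool_rot: [0.069, 0.998, -0.001, -0.001]
ft_force: [-0.1, 0.5, 0.4]
grip_width: 0.0325
grasp_force: 0.0
```

Call:
{"fn": "apply_moves", "kwargs": {
  "commands": [
    [0, 0, -1, 0],
    [0, 0, -1, 0],
    [0, -0.5, -1, 0],
    [0, -0.8, -1, 0],
    [0, -1, -0.5, 0]
  ]
}}

```text
clock: 52.92
eef_pos: [0.5848, 0.1352, 0.1965]
tool_rot: [0.068, 0.998, 0.0, 0.002]
ft_force: [0.9, 0.6, -0.1]
grip_width: 0.0323
grasp_force: 0.0
```

Run:
```python
from h import *
import pickle
c=cap('wrist','w16.png');pickle.dump(c,open('w16.pkl','wb'))
t=cap('top','t16.png')
steel(t,.62,-.01,.01,.1,name='sciss'); steel(t,.448,-.017,.012,.09,name='knife gone?')
to(.62,-.01,.2,80)
```

```text
sciss px [324.8 198. ] c [ 0.6233 -0.0242] yaw 162.82 size [0.1703 0.0683]Traceback (most recent call last):
  File "<stdin>", line 5, in <module>
  File "h.py", line 33, in steel
    q=cv2.morphologyEx(m&q,cv2.MORPH_CLOSE,np.ones((3,3)));return axis(c,q,z,name)
                                                                  ~~~~^^^^^^^^^^^^
  File "h.py", line 24, in axis
    k=max(cv2.findContours(m,0,1)[0],key=cv2.contourArea);b=cv2.boxPoints(cv2.minAreaRect(k))
ValueError: max() iterable argument is empty
```

Call:
{"fn": "apply_moves", "kwargs": {
  "commands": [
    [-0.28, -0.75, 0, 0],
    [-0.28, -0.75, 0, 0],
    [-0.28, -0.75, 0, 0],
    [-0.28, -0.75, 0, 0],
    [-0.28, -0.75, 0, 0]
  ],
  "claw": 0
}}

```text
clock: 53.43
eef_pos: [0.6009, 0.0565, 0.1926]
tool_rot: [0.068, 0.998, -0.0, -0.001]
ft_force: [0.3, 0.6, -0.2]
grip_width: 0.0854
grasp_force: 0.0
```

Call:
{"fn": "apply_moves", "kwargs": {
  "commands": [
    [-0.28, -0.75, 0, 0],
    [-0.28, -0.75, 0, 0],
    [-0.28, -0.75, 0, 0],
    [-0.28, -0.75, 0, 0],
    [-0.28, -0.75, 0, 0]
  ]
}}

```text
clock: 53.85
eef_pos: [0.6184, -0.0217, 0.1925]
tool_rot: [0.068, 0.998, -0.0, -0.001]
ft_force: [-0.2, -0.8, 0.7]
grip_width: 0.0856
grasp_force: 0.0
```

Call:
{"fn": "apply_moves", "kwargs": {
  "commands": [
    [0, 0, 0, 0.06],
    [0, 0, 0, 0.06],
    [0, 0, 0, 0.06],
    [0, 0, 0, 0],
    [0, 0, 0, 0]
  ]
}}

```text
clock: 54.27
eef_pos: [0.6183, -0.021, 0.1927]
tool_rot: [0.161, 0.987, -0.0, -0.001]
ft_force: [0.2, -0.4, -0.3]
grip_width: 0.0853
grasp_force: 0.0
```

Run:
```python
from h import *
import pickle
c=cap('wrist','w17.png');pickle.dump(c,open('w17.pkl','wb'))
im=cv2.GaussianBlur(c['image'],(0,0),.7).astype(int)
m=((im[:,:,2]-im[:,:,1]>-4)&(im.max(2)>45)&(im[:,:,2]-im[:,:,0]<40)&(im[:,:,0]-im[:,:,1]<25))
for v in range(60,290,8):
    x=np.where(m[v,230:420])[0]+230;print(v,(x[0],x[-1],len(x)) if len(x) else None)
p,psi=st();print(p,psi,proj(c,[p[0],p[1],.01]))
```

```text
60 None
68 None
76 None
84 None
92 None
100 None
108 (np.int64(328), np.int64(333), 6)
116 (np.int64(288), np.int64(342), 38)
124 (np.int64(282), np.int64(346), 39)
132 (np.int64(281), np.int64(347), 33)
140 (np.int64(282), np.int64(347), 31)
148 (np.int64(283), np.int64(346), 38)
156 (np.int64(288), np.int64(339), 35)
164 (np.int64(300), np.int64(326), 21)
172 (np.int64(308), np.int64(327), 20)
180 (np.int64(309), np.int64(327), 19)
188 (np.int64(309), np.int64(328), 20)
196 (np.int64(310), np.int64(329), 20)
204 (np.int64(311), np.int64(329), 19)
212 (np.int64(316), np.int64(326), 11)
220 (np.int64(317), np.int64(327), 11)
228 (np.int64(317), np.int64(327), 11)
236 (np.int64(318), np.int64(327), 10)
244 (np.int64(319), np.int64(328), 10)
252 (np.int64(319), np.int64(329), 11)
260 (np.int64(320), np.int64(329), 10)
268 None
276 None
284 None
[ 0.61839591 -0.02086881  0.1928911 ] 161.43045992977014 [319.29565475 185.78154331]
```

Call:
{"fn": "apply_moves", "kwargs": {
  "commands": [
    [-0.12, -0.03, 0.7, -0.058],
    [0, 0, 0.7, 0],
    [0, 0, 0.7, 0],
    [0, 0, 0.7, 0],
    [0, 0, 0.7, 0]
  ]
}}

```text
clock: 54.73
eef_pos: [0.6206, -0.0221, 0.1227]
tool_rot: [0.131, 0.991, -0.0, -0.0]
ft_force: [-0.4, -0.6, 0.2]
grip_width: 0.0854
grasp_force: 0.0
```

Call:
{"fn": "apply_moves", "kwargs": {
  "commands": [
    [0, 0, 0.7, 0],
    [0, 0, 0.7, 0],
    [0, 0, 0.7, 0],
    [0, 0, 0.7, 0],
    [0, 0, 0.7, 0]
  ]
}}

```text
clock: 55.15
eef_pos: [0.6206, -0.0221, 0.0527]
tool_rot: [0.131, 0.991, -0.0, -0.0]
ft_force: [0.4, -0.0, 0.2]
grip_width: 0.0853
grasp_force: 0.0
```

Call:
{"fn": "apply_moves", "kwargs": {
  "commands": [
    [0, 0, 0.6, 0],
    [0, 0, 0.4, 0],
    [0, 0, 0.25, 0],
    [0, 0, 0.1, 0],
    [0, 0, 0.04, 0]
  ]
}}

```text
clock: 55.57
eef_pos: [0.6209, -0.0223, 0.0256]
tool_rot: [0.132, 0.991, 0.0, 0.0]
ft_force: [0.1, -0.8, -0.4]
grip_width: 0.0856
grasp_force: 0.0
```

Call:
{"fn": "apply_moves", "kwargs": {
  "commands": [
    [0, 0, 0, 0],
    [0, 0, 0, 0],
    [0, 0, 0, 0],
    [0, 0, 0, 0],
    [0, 0, 0, 0]
  ],
  "claw": 1
}}

```text
clock: 55.98
eef_pos: [0.6211, -0.0223, 0.0262]
tool_rot: [0.132, 0.991, 0.0, 0.0]
ft_force: [-0.0, -0.4, 0.9]
grip_width: 0.0255
grasp_force: 0.0
```

Call:
{"fn": "apply_moves", "kwargs": {
  "commands": [
    [0, 0, 0, 0],
    [0, 0, 0, 0],
    [0, 0, 0, 0],
    [0, 0, 0, 0],
    [0, 0, -0.2, 0]
  ]
}}

```text
clock: 56.4
eef_pos: [0.6201, -0.0223, 0.029]
tool_rot: [0.132, 0.991, -0.0, -0.001]
ft_force: [-0.7, 0.2, -1.1]
grip_width: 0.0174
grasp_force: 58.6
```

Call:
{"fn": "apply_moves", "kwargs": {
  "commands": [
    [0, 0, -0.6, 0],
    [0, 0, -1, 0],
    [0, 0, -1, 0],
    [0, 0, -1, 0],
    [0, 0, -1, 0]
  ]
}}

```text
clock: 56.82
eef_pos: [0.6204, -0.0223, 0.1229]
tool_rot: [0.132, 0.991, -0.0, -0.0]
ft_force: [0.1, -0.3, -0.5]
grip_width: 0.0174
grasp_force: 58.6
```

Call:
{"fn": "apply_moves", "kwargs": {
  "commands": [
    [0, 0, -1, 0],
    [0, 0, -1, 0],
    [0, 0, -0.5, 0],
    [0, 0, 0, 0],
    [0, 0, 0, 0]
  ]
}}

```text
clock: 57.23
eef_pos: [0.6209, -0.0223, 0.1719]
tool_rot: [0.132, 0.991, 0.0, 0.0]
ft_force: [0.3, 0.0, -1.2]
grip_width: 0.0177
grasp_force: 58.6
```

Run:
```python
from h import *
o=bot.get_obs();print(o['grip_width'],o['grasp_force'],o['joint_pos'])
to(*bx(.032,.008),.17,172.1)
# inspect box in w16: knife rows
import pickle
c=pickle.load(open('w16.pkl','rb'));
for n,P in dict(kn0=bx(-.046,-.04),kn1=bx(.111,-.04),moul=bx(-.088,-.027),cup=bx(-.07,.028)).items(): print(n,proj(c,[*P,.012]))
```

```text
0.017715535265860758 58.61472308635712 [-3.58972094e-02  5.22673338e-01  2.08550870e-01  1.25593610e+00
  6.07962030e-06  2.29078057e-01]
at [ 0.6209 -0.0223  0.1719] psi 164.82
shift units [ 3.959 11.828  0.096] roll units (after) -0.121
kn0 [366.04373547 115.34510393]
kn1 [359.58679705 261.10949983]
moul [382.04262844  68.53343591]
cup [438.72540321  89.18666448]
```

Call:
{"fn": "apply_moves", "kwargs": {
  "commands": [
    [0.2, 0.6, 0, 0],
    [0.2, 0.6, 0, 0],
    [0.2, 0.6, 0, 0],
    [0.2, 0.6, 0, 0],
    [0.2, 0.6, 0, 0]
  ]
}}

```text
clock: 57.65
eef_pos: [0.6166, 0.0429, 0.1709]
tool_rot: [0.132, 0.991, -0.0, -0.001]
ft_force: [-0.3, 0.5, -1.2]
grip_width: 0.018
grasp_force: 58.6
```

Call:
{"fn": "apply_moves", "kwargs": {
  "commands": [
    [0.2, 0.6, 0, 0],
    [0, 0, 0, -0.104],
    [0, 0, 0, -0.104],
    [0, 0, 0, -0.104],
    [0, 0, 0, -0.104]
  ]
}}

```text
clock: 58.07
eef_pos: [0.6163, 0.0549, 0.1716]
tool_rot: [-0.089, 0.996, 0.0, -0.0]
ft_force: [-0.1, 0.6, -1.4]
grip_width: 0.0178
grasp_force: 58.6
```

Call:
{"fn": "apply_moves", "kwargs": {
  "commands": [
    [0, 0, 0, -0.104],
    [0, 0, 0, -0.104],
    [0, 0, 0, -0.104],
    [0, 0, 0, -0.104],
    [0, 0, 0, -0.104]
  ]
}}

```text
clock: 58.48
eef_pos: [0.6164, 0.0547, 0.1717]
tool_rot: [-0.353, 0.936, 0.0, -0.0]
ft_force: [0.1, 0.4, -0.8]
grip_width: 0.0177
grasp_force: 58.6
```

Call:
{"fn": "apply_moves", "kwargs": {
  "commands": [
    [0, 0, 0, -0.104],
    [0, 0, 0, -0.104],
    [0, 0, 0, -0.104],
    [0, 0, 0, -0.104],
    [0, 0, 0, -0.104]
  ]
}}

```text
clock: 58.9
eef_pos: [0.6164, 0.0546, 0.1717]
tool_rot: [-0.592, 0.806, 0.0, 0.0]
ft_force: [0.4, -0.5, -0.7]
grip_width: 0.0177
grasp_force: 58.6
```

Call:
{"fn": "apply_moves", "kwargs": {
  "commands": [
    [0, 0, 0, -0.104],
    [0, 0, 0, -0.104],
    [0, 0, 0, -0.104],
    [0, 0, 0, -0.104],
    [0, 0, 0, -0.104]
  ]
}}

```text
clock: 59.32
eef_pos: [0.6164, 0.0547, 0.1716]
tool_rot: [0.787, -0.617, -0.0, 0.0]
ft_force: [0.3, 0.3, -1.1]
grip_width: 0.0174
grasp_force: 58.6
```

Call:
{"fn": "apply_moves", "kwargs": {
  "commands": [
    [0, 0, 0, -0.104],
    [0, 0, 0, -0.104],
    [0, 0, 0, -0.104],
    [0, 0, 0, -0.104],
    [0, 0, 0, -0.104]
  ]
}}

```text
clock: 59.73
eef_pos: [0.6163, 0.0547, 0.1716]
tool_rot: [0.924, -0.383, -0.0, -0.0]
ft_force: [-0.1, 0.1, -0.4]
grip_width: 0.0174
grasp_force: 58.6
```

Call:
{"fn": "apply_moves", "kwargs": {
  "commands": [
    [0, 0, 0, -0.104],
    [0, 0, 0, -0.104],
    [0, 0, 0, -0.104],
    [0, 0, 0, -0.104],
    [0, 0, 0, -0.104]
  ]
}}

```text
clock: 60.15
eef_pos: [0.6164, 0.0546, 0.1717]
tool_rot: [0.993, -0.121, -0.0, -0.0]
ft_force: [0.3, -0.3, -1.5]
grip_width: 0.0176
grasp_force: 58.6
```

Run:
```python
from h import *
o=bot.get_obs();print(o['grip_width'],o['grasp_force'],o['joint_pos'])
to(*bx(.034,.008),.033,172.1)
c=cap('wrist','w18.png');im=cv2.GaussianBlur(c['image'],(0,0),.7).astype(int)
m=((im[:,:,2]-im[:,:,1]>-4)&(im.max(2)>45)&(im[:,:,2]-im[:,:,0]<40)&(im[:,:,0]-im[:,:,1]<25))
for v in range(0,260,20):
    x=np.where(m[v,200:440])[0]+200;print(v,(x[0],x[-1],len(x)) if len(x) else None)
```

```text
0.017602063334078384 58.640806674957275 [ 8.83716005e-02  5.18509470e-01  2.00983416e-01  1.25335556e+00
  5.49465233e-05 -2.81117923e+00]
at [0.6164 0.0546 0.1717] psi -13.87
shift units [-2.447 -8.246  6.933] roll units (after) -0.099
0 (np.int64(200), np.int64(439), 101)
20 (np.int64(200), np.int64(397), 61)
40 (np.int64(200), np.int64(239), 40)
60 (np.int64(200), np.int64(231), 32)
80 None
100 (np.int64(268), np.int64(367), 45)
120 (np.int64(250), np.int64(386), 100)
140 (np.int64(200), np.int64(388), 91)
160 (np.int64(200), np.int64(387), 93)
180 (np.int64(200), np.int64(385), 118)
200 (np.int64(200), np.int64(365), 81)
220 (np.int64(200), np.int64(338), 78)
240 (np.int64(200), np.int64(338), 82)
```

Call:
{"fn": "apply_moves", "kwargs": {
  "commands": [
    [0, 0, 0, -0.05],
    [0, 0, 0, -0.05],
    [0, 0, 0, 0],
    [-0.15, -0.82, 0, 0],
    [-0.15, -0.82, 0, 0]
  ]
}}

```text
clock: 60.62
eef_pos: [0.6152, 0.0869, 0.1717]
tool_rot: [0.997, -0.074, -0.0, 0.0]
ft_force: [-0.4, 0.7, -0.5]
grip_width: 0.0178
grasp_force: 58.7
```

Call:
{"fn": "apply_moves", "kwargs": {
  "commands": [
    [-0.15, -0.82, 0, 0],
    [-0.15, -0.82, 0, 0],
    [-0.15, -0.82, 0, 0],
    [-0.15, -0.82, 0, 0],
    [-0.15, -0.82, 0, 0]
  ]
}}

```text
clock: 61.03
eef_pos: [0.6118, 0.1715, 0.1717]
tool_rot: [0.997, -0.073, -0.0, -0.0]
ft_force: [0.5, 0.1, -1.4]
grip_width: 0.0178
grasp_force: 58.7
```

Call:
{"fn": "apply_moves", "kwargs": {
  "commands": [
    [-0.15, -0.82, 0, 0],
    [-0.15, -0.82, 0, 0],
    [-0.15, -0.82, 0, 0],
    [0, 0, 0, 0],
    [0, 0, 0, 0]
  ]
}}

```text
clock: 61.45
eef_pos: [0.6099, 0.2215, 0.1715]
tool_rot: [0.997, -0.071, -0.0, 0.0]
ft_force: [-0.8, 0.4, -1.1]
grip_width: 0.0177
grasp_force: 58.7
```

Run:
```python
from h import *
o=bot.get_obs();print(o['grip_width'],o['grasp_force'])
to(*bx(.036,.003),.033,172.1)
```

```text
0.01769136667306534 58.71369659900665
at [0.6099 0.2215 0.1715] psi -8.18
shift units [-0.01   0.014  6.925] roll units (after) -0.005
```

Call:
{"fn": "apply_moves", "kwargs": {
  "commands": [
    [0, 0, 0.4, 0],
    [0, 0, 0.6, 0],
    [0, 0, 0.6, 0],
    [0, 0, 0.6, 0],
    [0, 0, 0.6, 0]
  ]
}}

```text
clock: 61.87
eef_pos: [0.6101, 0.2189, 0.1146]
tool_rot: [0.997, -0.073, -0.0, 0.0]
ft_force: [0.4, -0.4, -1.5]
grip_width: 0.0174
grasp_force: 58.7
```

Call:
{"fn": "apply_moves", "kwargs": {
  "commands": [
    [0, 0, 0.6, 0],
    [0, 0, 0.6, 0],
    [0, 0, 0.6, 0],
    [0, 0, 0.6, 0],
    [0, 0, 0.4, 0]
  ]
}}

```text
clock: 62.28
eef_pos: [0.6095, 0.2189, 0.0577]
tool_rot: [0.997, -0.073, -0.001, 0.001]
ft_force: [-1.0, -0.8, -2.3]
grip_width: 0.0176
grasp_force: 58.7
```

Call:
{"fn": "apply_moves", "kwargs": {
  "commands": [
    [0, 0, 0.4, 0],
    [0, 0, 0.3, 0],
    [0, 0, 0.2, 0],
    [0, 0, 0, 0],
    [0, 0, 0, 0]
  ]
}}

```text
clock: 62.7
eef_pos: [0.6106, 0.2203, 0.0426]
tool_rot: [0.997, -0.072, 0.0, -0.0]
ft_force: [-0.2, -0.6, 3.3]
grip_width: 0.0175
grasp_force: 59.2
```

Run:
```python
from h import *
o=bot.get_obs();print(o['grip_width'],o['grasp_force'],o['ft_force'])
to(*bx(.036,.003),.033,172.1)
```

```text
0.01751776273574493 59.18724596500397 [-0.20715032 -0.6474362   3.28871104]
at [0.6106 0.2203 0.0426] psi -8.22
shift units [-0.052 -0.041  0.48 ] roll units (after) -0.005
```

Call:
{"fn": "apply_moves", "kwargs": {
  "commands": [
    [0, 0, 0.1, 0],
    [0, 0, 0, 0],
    [0, 0, 0, 0],
    [0, 0, 0, 0],
    [0, 0, 0, 0]
  ]
}}

```text
clock: 63.12
eef_pos: [0.6106, 0.2203, 0.0405]
tool_rot: [0.997, -0.072, 0.001, -0.0]
ft_force: [-0.3, -0.3, 4.0]
grip_width: 0.0177
grasp_force: 59.3
```

Call:
{"fn": "apply_moves", "kwargs": {
  "commands": [
    [0, 0, 0, 0],
    [0, 0, 0, 0],
    [0, 0, 0, 0],
    [0, 0, 0, 0],
    [0, 0, 0, 0]
  ],
  "claw": 0.65
}}

```text
clock: 63.53
eef_pos: [0.61, 0.2201, 0.0393]
tool_rot: [0.997, -0.072, -0.0, 0.0]
ft_force: [0.4, 0.0, -0.2]
grip_width: 0.0302
grasp_force: 0.0
```

Call:
{"fn": "apply_moves", "kwargs": {
  "commands": [
    [0, 0, -0.2, 0],
    [0, 0, -0.5, 0],
    [0, 0, -0.8, 0],
    [0, 0, -1, 0],
    [0, 0, -1, 0]
  ]
}}

```text
clock: 63.95
eef_pos: [0.6101, 0.22, 0.111]
tool_rot: [0.997, -0.072, -0.0, 0.0]
ft_force: [-0.7, 0.5, -0.3]
grip_width: 0.0298
grasp_force: 0.0
```

Call:
{"fn": "apply_moves", "kwargs": {
  "commands": [
    [0, 0, -1, 0],
    [0, 0, -1, 0],
    [0, 0, -1, 0],
    [0, 0, -1, 0],
    [0, 0, -1, 0]
  ]
}}

```text
clock: 64.37
eef_pos: [0.6102, 0.2201, 0.212]
tool_rot: [0.997, -0.072, 0.001, -0.0]
ft_force: [0.2, 0.6, -0.5]
grip_width: 0.0297
grasp_force: 0.0
```

Run:
```python
from h import *
import pickle
c=cap('wrist','w19.png');t=cap('top','t19.png');s=cap('scene','s19.png');pickle.dump((c,t,s),open('c19.pkl','wb'))
a=cv2.resize(c['image'],(640,400))[0:330]
b=np.hstack([cv2.resize(t['image'][140:285,205:475],(400,215)),cv2.resize(s['image'][190:290,290:430],(240,215))])
cv2.imwrite('pics/v14.png',np.vstack([a,b]));print(st())
```

```text
(array([0.61153318, 0.22057315, 0.21305649]), np.float64(-8.219215828963797))
```

View pics/v14.png

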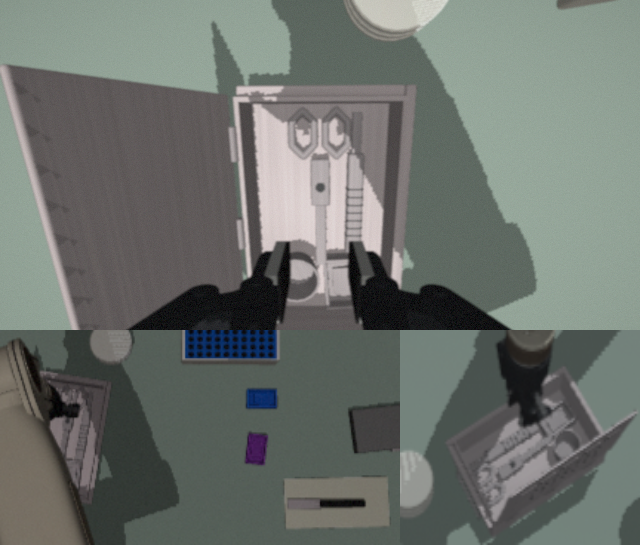

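The crop shows all four instruments lying inside the box, the spatula on its mat and the lid open. Next I go behind the lid with closed fingers.

Call:
{"fn": "apply_moves", "kwargs": {
  "commands": [
    [0, 0, -0.7, 0],
    [0, 0, -0.7, 0],
    [0, 0, -0.7, 0],
    [0, 0, -0.7, 0],
    [0, 0, -0.6, 0]
  ],
  "claw": 1
}}

```text
clock: 64.93
eef_pos: [0.6098, 0.2199, 0.2776]
tool_rot: [0.997, -0.072, -0.001, 0.0]
ft_force: [0.2, 0.7, 0.6]
grip_width: 0.0001
grasp_force: 0.0
```

Call:
{"fn": "apply_moves", "kwargs": {
  "commands": [
    [0, 0, 0, 0.11],
    [0, 0, 0, 0.11],
    [0, 0, 0, 0.11],
    [0, 0, 0, 0.11],
    [0, 0, 0, 0.11]
  ]
}}

```text
clock: 65.35
eef_pos: [0.6097, 0.2199, 0.2765]
tool_rot: [0.935, -0.355, -0.001, 0.001]
ft_force: [-0.5, -0.4, 0.2]
grip_width: 0.0001
grasp_force: 0.0
```

Call:
{"fn": "apply_moves", "kwargs": {
  "commands": [
    [0, 0, 0, 0.11],
    [0, 0, 0, 0.11],
    [0, 0, 0, 0.11],
    [0, 0, 0, 0.11],
    [0, 0, 0, 0.11]
  ]
}}

```text
clock: 65.77
eef_pos: [0.6097, 0.2199, 0.2764]
tool_rot: [0.796, -0.606, -0.001, 0.001]
ft_force: [-0.0, -0.3, 1.4]
grip_width: -0.0001
grasp_force: 0.0
```

Call:
{"fn": "apply_moves", "kwargs": {
  "commands": [
    [0, 0, 0, 0.11],
    [0, 0, 0, 0.11],
    [0, 0, 0, 0.11],
    [0, 0, 0, 0.07],
    [0, 0, 0, 0]
  ]
}}

```text
clock: 66.18
eef_pos: [0.6097, 0.2199, 0.2765]
tool_rot: [-0.654, 0.756, 0.0, -0.001]
ft_force: [-0.0, -0.1, 0.2]
grip_width: 0.0002
grasp_force: 0.0
```

Run:
```python
from h import *
import pickle
c,t,s=pickle.load(open('c19.pkl','rb'))
o=bot.get_obs();print(o['joint_pos'],o['grip_width'],bx(-.01,.152))
to(*bx(-.01,.152),.28,82.1)
t=cap('top','t20.png')
print('bin',ray(t,158,258,.148))
hsv=t['image'];m=((hsv[:,:,2]>120)&(hsv[:,:,0]<60)).astype(np.uint8)*255;axis(t,m,.148,'bin')
```

```text
[ 3.46142549e-01  5.49280226e-01  5.23631009e-01  1.54737539e+00
 -6.42893141e-06 -1.08009014e+00] 0.0001979122381570749 [0.584518  0.3751412]
at [0.6097 0.2199 0.2765] psi 261.72
shift units [-7.5    2.365 -0.175] roll units (after) -0.006
bin [0.4197944  0.46938509 0.148     ]
bin px [157.3 257.8] c [0.4208 0.4717] yaw 47.22 size [0.1265 0.1287]
```

Call:
{"fn": "apply_moves", "kwargs": {
  "commands": [
    [-0.75, 0.24, -0.03, 0],
    [-0.75, 0.24, -0.03, 0],
    [-0.75, 0.24, -0.03, 0],
    [-0.75, 0.24, -0.03, 0],
    [-0.75, 0.24, -0.03, 0]
  ]
}}

```text
clock: 66.65
eef_pos: [0.5965, 0.3002, 0.2807]
tool_rot: [-0.655, 0.755, 0.0, 0.0]
ft_force: [0.1, 1.0, -1.0]
grip_width: -0.0003
grasp_force: 0.0
```

Call:
{"fn": "apply_moves", "kwargs": {
  "commands": [
    [-0.75, 0.24, 0, 0],
    [-0.75, 0.24, 0, 0],
    [-0.75, 0.24, 0, 0],
    [-0.75, 0.24, 0, 0],
    [-0.75, 0.24, 0, 0]
  ]
}}

```text
clock: 67.07
eef_pos: [0.5837, 0.3772, 0.2806]
tool_rot: [-0.655, 0.756, 0.0, -0.0]
ft_force: [0.4, 0.3, 0.0]
grip_width: -0.0
grasp_force: 0.0
```

Call:
{"fn": "apply_moves", "kwargs": {
  "commands": [
    [0, 0, 0.5, 0],
    [0, 0, 0.7, 0],
    [0, 0, 0.7, 0],
    [0, 0, 0.7, 0],
    [0, 0, 0.7, 0]
  ]
}}

```text
clock: 67.48
eef_pos: [0.5839, 0.3765, 0.2139]
tool_rot: [-0.655, 0.756, -0.0, -0.0]
ft_force: [1.1, -0.1, -0.5]
grip_width: -0.0001
grasp_force: 0.0
```

```bash
cat >> h.py <<'E'
def box():
    p,psi=st();d=p[:2]-B0;o=bot.get_obs();f=o['ft_force']
    print('box xyz mm',np.round([d@EX*1e3,d@EY*1e3,p[2]*1e3],1),'psi',round(psi,1),'F box',np.round([f[:2]@EX,f[:2]@EY,f[2]],1))
E
python3 - <<'E'
from h import *
box()
r=130
# TCP targets: corner at -y side (finger half 11), tip 22 below TCP
prev=None
for th in (97,90,80,70,60,50,40,30,20,10,5,0):
    a=np.radians(th);Y=79-r*np.cos(a)+4*np.sin(a)+11;Z=60+r*np.sin(a)+4*np.cos(a)+22
    print(th,round(Y,1),round(Z,1), None if prev is None else np.round([-(Y-prev[0])/20,-(Z-prev[1])/20],3));prev=(Y,Z)
E
```

```text
box xyz mm [-10.8 153.3 213.9] psi 261.8 F box [ 1.1  0.1 -0.5]
97 109.8 210.5 None
90 94.0 212.0 [ 0.791 -0.073]
80 71.4 210.7 [1.132 0.064]
70 49.3 205.5 [1.103 0.26 ]
60 28.5 196.6 [1.042 0.447]
50 9.5 184.2 [0.948 0.621]
40 -7.0 168.6 [0.826 0.777]
30 -20.6 150.5 [0.678 0.908]
20 -30.8 130.2 [0.51  1.012]
10 -37.3 108.5 [0.327 1.085]
5 -39.2 97.3 [0.091 0.56 ]
0 -40.0 86.0 [0.042 0.566]
```

Call:
{"fn": "apply_moves", "kwargs": {
  "commands": [
    [0.3, 0, 0, 0],
    [0.3, 0, 0, 0],
    [0.3, 0, 0, 0],
    [0.3, 0, 0, 0],
    [0.3, 0, 0, 0]
  ]
}}

```text
clock: 67.9
eef_pos: [0.5803, 0.3453, 0.2163]
tool_rot: [-0.654, 0.756, -0.0, 0.001]
ft_force: [-0.5, 1.1, 1.5]
grip_width: -0.0002
grasp_force: 0.7
```

Call:
{"fn": "apply_moves", "kwargs": {
  "commands": [
    [0.3, 0, 0, 0],
    [0.3, 0, 0, 0],
    [0.3, 0, 0.02, 0],
    [0.3, 0, 0.02, 0],
    [0.28, 0, 0.03, 0]
  ]
}}

```text
clock: 68.32
eef_pos: [0.5756, 0.3158, 0.2135]
tool_rot: [-0.655, 0.756, -0.0, 0.0]
ft_force: [0.6, 1.4, 1.5]
grip_width: 0.0003
grasp_force: 0.7
```

Call:
{"fn": "apply_moves", "kwargs": {
  "commands": [
    [0.22, 0, 0.01, 0],
    [0.22, 0, 0.01, 0],
    [0.22, 0, 0.01, 0],
    [0.22, 0, 0.02, 0],
    [0.22, 0, 0.02, 0]
  ]
}}

```text
clock: 68.73
eef_pos: [0.5725, 0.2942, 0.2116]
tool_rot: [-0.655, 0.756, -0.0, -0.0]
ft_force: [0.5, 1.5, -0.6]
grip_width: -0.0
grasp_force: 0.6
```

Run:
```python
from h import *
box()
c=cap('wrist','w21.png');s=cap('scene','s21.png')
```

```text
box xyz mm [-10.9  70.2 211.6] psi 261.8 F box [ 0.2  1.6 -0.6]
```

Call:
{"fn": "apply_moves", "kwargs": {
  "commands": [
    [0.22, 0, 0.03, 0],
    [0.22, 0, 0.04, 0],
    [0.22, 0, 0.05, 0],
    [0.22, 0, 0.06, 0],
    [0.21, 0, 0.07, 0]
  ]
}}

```text
clock: 69.25
eef_pos: [0.5692, 0.2726, 0.2067]
tool_rot: [-0.655, 0.756, 0.0, -0.0]
ft_force: [0.4, 1.4, 0.4]
grip_width: 0.0
grasp_force: 0.5
```

Call:
{"fn": "apply_moves", "kwargs": {
  "commands": [
    [0.21, 0, 0.08, 0],
    [0.21, 0, 0.09, 0],
    [0.21, 0, 0.09, 0],
    [0.2, 0, 0.1, 0],
    [0.2, 0, 0.1, 0]
  ]
}}

```text
clock: 69.67
eef_pos: [0.5664, 0.2521, 0.1977]
tool_rot: [-0.655, 0.756, -0.0, 0.0]
ft_force: [-0.6, 0.6, 1.0]
grip_width: -0.0
grasp_force: 0.5
```

Call:
{"fn": "apply_moves", "kwargs": {
  "commands": [
    [0.2, 0, 0.11, 0],
    [0.19, 0, 0.12, 0],
    [0.19, 0, 0.12, 0],
    [0.19, 0, 0.13, 0],
    [0.18, 0, 0.14, 0]
  ]
}}

```text
clock: 70.08
eef_pos: [0.5638, 0.2334, 0.1851]
tool_rot: [-0.655, 0.756, -0.0, 0.0]
ft_force: [0.0, 0.3, 0.6]
grip_width: 0.0
grasp_force: 0.4
```

Call:
{"fn": "apply_moves", "kwargs": {
  "commands": [
    [0.17, 0, 0.15, 0],
    [0.17, 0, 0.15, 0],
    [0.17, 0, 0.16, 0],
    [0.16, 0, 0.16, 0],
    [0.16, 0, 0.16, 0]
  ]
}}

```text
clock: 70.5
eef_pos: [0.5613, 0.2172, 0.1693]
tool_rot: [-0.655, 0.756, 0.0, 0.0]
ft_force: [-0.2, -0.3, 0.7]
grip_width: -0.0
grasp_force: 0.3
```

Run:
```python
from h import *
box()
```

```text
box xyz mm [-11.3  -7.7 169.3] psi 261.8 F box [-0.1 -0.3  0.7]
```

Call:
{"fn": "apply_moves", "kwargs": {
  "commands": [
    [0.15, 0, 0.17, 0],
    [0.14, 0, 0.18, 0],
    [0.13, 0, 0.18, 0],
    [0.13, 0, 0.19, 0],
    [0.12, 0, 0.19, 0]
  ]
}}

```text
clock: 70.92
eef_pos: [0.5593, 0.2039, 0.1511]
tool_rot: [-0.655, 0.756, -0.0, -0.0]
ft_force: [0.6, 0.0, 0.9]
grip_width: 0.0
grasp_force: 0.3
```

Call:
{"fn": "apply_moves", "kwargs": {
  "commands": [
    [0.11, 0, 0.2, 0],
    [0.11, 0, 0.2, 0],
    [0.1, 0, 0.2, 0],
    [0.1, 0, 0.2, 0],
    [0.09, 0, 0.21, 0]
  ]
}}

```text
clock: 71.33
eef_pos: [0.5579, 0.1939, 0.1309]
tool_rot: [-0.655, 0.756, 0.0, -0.0]
ft_force: [0.8, -0.1, 0.7]
grip_width: 0.0002
grasp_force: 0.3
```

Call:
{"fn": "apply_moves", "kwargs": {
  "commands": [
    [0.08, 0, 0.21, 0],
    [0.07, 0, 0.22, 0],
    [0.07, 0, 0.22, 0],
    [0.06, 0, 0.22, 0],
    [0.05, 0, 0.22, 0]
  ]
}}

```text
clock: 71.75
eef_pos: [0.557, 0.1874, 0.109]
tool_rot: [-0.655, 0.756, -0.0, -0.0]
ft_force: [-0.0, -0.3, 1.4]
grip_width: 0.0001
grasp_force: 0.2
```

Call:
{"fn": "apply_moves", "kwargs": {
  "commands": [
    [0.04, 0, 0.15, 0],
    [0.03, 0, 0.15, 0],
    [0.02, 0, 0.15, 0],
    [0, 0, 0.12, 0],
    [0, 0, 0.1, 0]
  ]
}}

```text
clock: 72.17
eef_pos: [0.5567, 0.1857, 0.0958]
tool_rot: [-0.655, 0.756, -0.0, -0.0]
ft_force: [-0.6, -0.8, 0.5]
grip_width: -0.0
grasp_force: 0.2
```

Run:
```python
from h import *
box()
```

```text
box xyz mm [-11.6 -39.5  95.8] psi 261.8 F box [-0.5 -0.9  0.5]
```

Now down slowly until the force rises (expected at z≈86 mm).

Call:
{"fn": "apply_moves", "kwargs": {
  "commands": [
    [0, 0, 0.09, 0],
    [0, 0, 0.09, 0],
    [0, 0, 0.08, 0],
    [0, 0, 0.07, 0],
    [0, 0, 0.06, 0]
  ]
}}

```text
clock: 72.58
eef_pos: [0.5568, 0.1858, 0.0882]
tool_rot: [-0.655, 0.756, -0.0, 0.0]
ft_force: [-0.3, -0.7, 0.3]
grip_width: -0.0002
grasp_force: 0.2
```

Call:
{"fn": "apply_moves", "kwargs": {
  "commands": [
    [0, 0, 0.04, 0],
    [0, 0, 0.04, 0],
    [0, 0, 0.04, 0],
    [0, 0, 0, 0],
    [0, 0, 0, 0]
  ]
}}

```text
clock: 73.0
eef_pos: [0.5568, 0.1858, 0.0861]
tool_rot: [-0.655, 0.756, -0.0, 0.0]
ft_force: [-0.4, -1.1, 2.5]
grip_width: 0.0
grasp_force: 0.9
```

Run:
```python
from h import *
box()
```

```text
box xyz mm [-11.5 -39.3  86.1] psi 261.8 F box [-0.3 -1.1  2.5]
```

Call:
{"fn": "apply_moves", "kwargs": {
  "commands": [
    [0, 0, 0.04, 0],
    [0, 0, 0.04, 0],
    [0, 0, 0.02, 0],
    [0, 0, 0, 0],
    [0, 0, 0, 0]
  ]
}}

```text
clock: 73.42
eef_pos: [0.5569, 0.1858, 0.086]
tool_rot: [-0.655, 0.756, -0.0, 0.001]
ft_force: [-4.2, -1.5, 11.5]
grip_width: 0.0002
grasp_force: 5.9
```

Call:
{"fn": "apply_moves", "kwargs": {
  "commands": [
    [0, 0, 0.03, 0],
    [0, 0, 0.02, 0],
    [0, 0, 0, 0],
    [0, 0, 0, 0],
    [0, 0, 0, 0]
  ]
}}

```text
clock: 73.83
eef_pos: [0.5569, 0.1858, 0.0859]
tool_rot: [-0.655, 0.756, -0.0, 0.001]
ft_force: [-6.1, -2.6, 17.0]
grip_width: 0.0002
grasp_force: 8.3
```

Run:
```python
from h import *
box()
```

```text
box xyz mm [-11.4 -39.3  85.9] psi 261.8 F box [-5.6 -3.4 17. ]
```

The lid is seated: z stays at 86 mm and the force rises to 17 N. I lift off and check that the lid is flat, the bench is clear and the bystanders are in place.

Call:
{"fn": "apply_moves", "kwargs": {
  "commands": [
    [0, 0, -0.2, 0],
    [0, 0, -0.5, 0],
    [0, 0, -1, 0],
    [0, 0, -1, 0],
    [0, 0, -1, 0]
  ]
}}

```text
clock: 74.25
eef_pos: [0.5566, 0.1858, 0.1576]
tool_rot: [-0.655, 0.756, 0.0, -0.0]
ft_force: [0.6, 0.1, -0.6]
grip_width: 0.0001
grasp_force: 0.0
```

Call:
{"fn": "apply_moves", "kwargs": {
  "commands": [
    [0, 0, -1, 0],
    [0, 0, -1, 0],
    [0, 0, -1, 0],
    [0, 0, -1, 0],
    [0, 0, -1, 0]
  ]
}}

```text
clock: 74.67
eef_pos: [0.5567, 0.1858, 0.258]
tool_rot: [-0.655, 0.756, 0.0, 0.0]
ft_force: [-0.6, 0.5, -0.4]
grip_width: 0.0004
grasp_force: 0.0
```

Call:
{"fn": "apply_moves", "kwargs": {
  "commands": [
    [1, 0, -0.3, 0],
    [1, 0, -0.3, 0],
    [1, 0, 0, 0],
    [1, 0, 0, 0],
    [1, 0, 0, 0]
  ]
}}

```text
clock: 75.08
eef_pos: [0.5424, 0.0861, 0.2693]
tool_rot: [-0.655, 0.756, -0.0, 0.0]
ft_force: [0.5, 0.0, -0.8]
grip_width: 0.0
grasp_force: 0.0
```

Call:
{"fn": "apply_moves", "kwargs": {
  "commands": [
    [1, 0, 0, 0],
    [1, 0, 0, 0],
    [1, 0, 0, 0],
    [0, 0, 0, 0],
    [0, 0, 0, 0]
  ]
}}

```text
clock: 75.5
eef_pos: [0.5339, 0.0267, 0.2691]
tool_rot: [-0.654, 0.757, 0.0, 0.0]
ft_force: [0.2, 0.0, 0.2]
grip_width: 0.0001
grasp_force: 0.0
```

Run:
```python
from h import *
import pickle
d=pickle.load(open('c0.pkl','rb'))
for n in('top','scene'):
    c=cap(n,n+'9.png');a=d[n]['image'].astype(int);b=c['image'].astype(int)
    m=(np.abs(a-b).max(2)>30).astype(np.uint8)*255
    m=cv2.morphologyEx(m,cv2.MORPH_OPEN,np.ones((2,2)))
    print(n)
    for k in cv2.findContours(m,0,1)[0]:
        if cv2.contourArea(k)>25: print(cv2.boundingRect(k),cv2.contourArea(k))
    s=(slice(140,285),slice(205,480))
    if n=='top':
        hs=cv2.cvtColor(c['image'],cv2.COLOR_BGR2HSV)
        for nm,lo,hi,z in(('blue',(100,120,40),(125,255,255),.018),):
            for q,name in((d[n],'before'),(c,'after')):
                h=cv2.cvtColor(q['image'],cv2.COLOR_BGR2HSV);mm=cv2.inRange(h,lo,hi);mm[:,:300]=0;mm[:,450:]=0;axis(q,mm,.058,name+' rack')
        for q,name in((d[n],'before'),(c,'after')):
            r=q['image'].astype(int);mm=((r[:,:,2]-r[:,:,1])>-8).astype(np.uint8)*255;mm[:,:205]=0;mm[:160]=0;mm[262:]=0;mm[:,290:]=0
            axis(q,mm,.064,name+' lid')
```

```text
top
(33, 356, 124, 44) 2443.0
(336, 352, 12, 38) 207.5
(333, 341, 9, 8) 38.5
(329, 311, 3, 27) 32.0
(269, 280, 72, 120) 5538.0
(153, 266, 118, 61) 4033.5
(286, 226, 23, 10) 158.5
(314, 221, 5, 23) 38.0
(273, 207, 11, 38) 239.0
(285, 205, 27, 18) 355.0
(274, 188, 7, 10) 29.5
(329, 153, 9, 9) 31.0
(304, 151, 46, 144) 3035.0
before rack px [360.5 148. ] c [ 0.7824 -0.1362] yaw 90.97 size [0.0657 0.1974]
after rack px [360.5 148. ] c [ 0.7824 -0.1362] yaw 90.97 size [0.0657 0.1974]
before lid px [247.8 211.1] c [0.5722 0.2204] yaw 172.13 size [0.2815 0.1833]
after lid px [257.6 212.9] c [0.5668 0.1891] yaw 172.01 size [0.2841 0.2547]
scene
(395, 160, 108, 107) 2954.0
(380, 160, 25, 13) 75.0
(260, 152, 19, 7) 42.5
(397, 131, 25, 25) 132.5
(453, 123, 12, 18) 104.0
(407, 114, 17, 10) 58.0
(464, 86, 36, 34) 532.0
(427, 73, 25, 28) 314.5
(268, 33, 152, 212) 7380.5
(501, 0, 136, 212) 7813.0
(337, 0, 171, 60) 4284.5
```

```bash
python3 -c "
from workcell import bot
print(bot.job_done())"
```

```text
the job is handed in; nothing more can be done
None
```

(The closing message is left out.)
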